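Serve the last roll from the box with the stiff lid

ROBOT

A 6-joint arm with a two-finger parallel gripper is mounted at the origin on the work surface. World frame = base frame: x ahead of the robot, y to its left, z up, the work surface at z = 0. Lengths are in m, angles in degrees, forces in N, time in s.
With the tool pointing down it reaches from about 0.325 to 0.9 m from the base axis. Payload 3.5 kg.
Tool frame: the origin (TCP) lies midway between the tips of the shut fingers; the grasp point (between the pads) lies 19 mm behind it (r.grip_depth is the distance from the TCP to the grasp point, in m); z points along the fingers, y is the direction in which the jaws open and shut (so a half turn about z gives the same grasp; the last joint's range is limited). The gripper opens to 85 mm and grips with 20 to 120 N. Pads are 22 mm wide; open, the fingers measure 114 mm over their backs; the gripper's body (76 mm by 85 mm) begins 54 mm behind the grasp point. The pads swing forward as they close: fully open they stand 13 mm farther back than shut.
Start: joints at [-5.924, 15.837, -1.513, 72.651, 0, 84.076], TCP at [0.625, -0, 0.21] pointing down, gripper open.
Joint ranges: [-178.77, 178.77], [-48.84, 107.48], [-61.69, 71.31], [-111.58, 123.2], [-90, 87.43], [-180, 180]. Speed limits (degrees/s): [147.25, 147.25, 180, 180, 180, 180].

INTERFACE

Orientations are given as [roll, pitch, yaw] about the fixed x, y, z axes, in that order (R = Rz(yaw) Ry(pitch) Rx(roll)).
In Python, from station import monitor, snapshot, ticket, r gives the robot as it stands.
- The arm moves only by the shell command python3 -m crank 'ROWS'. ROWS is JSON, a list of rows, each an object of numbers: "tx", "ty", "tz": the shift along the tool's x, y, z in mm; "ax", "ay", "az": the turn, a rotation vector about the tool's x, y, z in degrees; "gripper": the closure in counts, from 0 (fully open) to 255 (shut). In form: [{"tx": .., "ty": .., "tz": .., "ax": .., "ay": .., "az": .., "gripper": ..}, ...]. A call has exactly 5 rows; each row is the pose to reach, as a shift and turn from the pose commanded when the call began, along the tool's axes at that moment; what a row does not reach only later rows make up. A row lasts 1/12 s, in which the tool goes at most 41.7 mm and 7.16 degrees, less where a joint would pass 70% of its speed; a pose out of reach is approached as far as the arm can. A call with a gripper value outside its range is refused whole. The fingers move at their own pace and stop on an object; the grip force is fixed at half the most. Time passes only in rows, so rows that repeat a pose let the fingers close, or fill a call up. It gives the time, the measured TCP pose, the force and the opening at its end, in the units of the state.
- monitor.observe(): the state, without advancing time (a new reading comes with each control period).
- snapshot(name): name is "scene" or "side" or "wrist"; returns a dict with "img" (384x512x3 uint8, red, green, blue), "range_z" (384x512 float32, m along the optical axis (not along the pixel's ray), 0 where there is no reading), "K" (3x3 intrinsics, pixels), "k1" (the pictures are not rectified: a ray, as slopes to the right and down, at radius r is drawn at 1 + k1 r^2 times it, then the intrinsics apply), "position" and "rotation" of the camera in the world. Camera axes: x right, y down, z forward; pixel columns grow to the right and rows downward; lengths in m; the calibration is good to about 2 mm. A picture is of the moment at which its call begins.
- ticket.sign_off(): hands the job in, once; it reports no verdict.
The state is a dict: "clock": time; "joint_pos": joint angles; "dq": joint speeds; "joint_torque": joint torques, N m; "eef_pos": TCP position; "orientation": TCP orientation; "contact_force": force on the tool from outside, world axes, zero at the start; "wrist_torque": the same for the moment, N m; "grip_width": finger opening in m.
Only numpy, scipy, OpenCV 4.12 (cv2) and the standard library are available. Lean on these libraries where they do the work, as an engineer would, in place of code of your own. Each camera call takes 0.05 s, during which the arm holds its last target. There are 200 camera calls.

TASK

Serve the roll that is in the steel roll box: take the turner with the flat rectangular blade off its hook on the rack (lift its loop over the upturned tip, then draw it away), slip the blade under the overhanging front edge of the box's lid, lever the lid up with the blade and push it right back until it leans well back beyond upright. Lay the turner down on the wooden board, then take the roll out of the box and set it down on the earthenware plate. Put things down rather than drop them, and leave everything else where it is.

Things in the scene. Friction and masses are not known exactly. Their poses are not given: they have to be found in the camera images.
- rack: Steel counter rack fixed to the counter, 430 wide, 344 high: a level 12 mm bar on two 12 mm posts (y = +-205), both 30 mm behind the hooks' saddles, with three deep hooks. Origin on the counter under the middle hook's saddle; x points away from the hooks' front tips (the robot is on the -x side), y along the bar. Saddles at x = 0, y = -130, 0, +130 mm, upper surface 292.5 mm up.
- turner: Kitchen turner with a flat rectangular slotted blade, hanging on one of the three hooks (which one varies); loose, about 145 g, 259 long. Origin: inside top of its closed hanging loop, resting on the saddle. Axes as it hangs: z up along the grip (blade towards -z), x away from the robot, y across. Loop of 5 mm wire, 30 wide and 70 high inside, closed below by the wooden grip.
- turner_grip (a point): Point on the middle line of the turner's dark wooden grip, 20 mm above its lower (blade) end; axes as the turner's. The grip is a bar 24 wide (y) by 18 thick (x), from z = -70 to -150 mm of the turner, centred at x = +7.
- turner_tip (a point): Middle of the front edge of the turner's steel blade, 26.5 mm nearer the robot and 124 mm lower than turner_grip as it hangs; axes as the turner's (z along the grip). Blade 70 wide, 2 thick, 95 long, set at 20 degrees to the grip, bent to the robot's side as it hangs; with the blade flat on a surface the grip slopes up from it, turner_grip 18 mm and the loop's end 70 mm above it.
- skimmer: Skimmer with a round pierced disc of 90 mm, with the same loop and grip, hanging on another hook; leave it hanging. Origin inside the top of its loop.
- whisk: Balloon whisk, 52 mm thick at most, with the same loop and grip, hanging on another hook; leave it hanging. Origin inside the top of its loop.
- rollbox: Open box of sheet steel screwed to the counter, 144 (x) by 180 (y) by 85 high outside, walls 3 mm, floor 3 mm thick, closed by the hinged lid. Origin under the middle of its floor, on the counter; its front faces its own -x, the hinge is along its back (+x) edge.
- lid (a joint): Opening angle of the box's lid, rad: 0 shut, 1.57 upright, at most 1.92 (leaning back). The hinge is stiff: the lid stays at any angle at which it is left, and takes about 1.5 N at its front edge to lift. It has no knob. Lid: 162 mm from hinge line to front edge, 186 wide, 3 mm thick, about 130 g.
- lid_edge (a point): Middle of the lid's front edge, a rolled bead 6 mm thick that overhangs the box's front wall by 15 mm; shut, its underside is 85 mm above the counter, with nothing below the overhang. Moves with the lid.
- lid_hinge (a point): Middle of the lid's hinge line, 85 mm above the counter, 2.5 mm behind the box's back face; turns with the lid, x at 0 being the box's x.
- roll: Round bread roll in the box, 58 across (widest 14 mm above its underside), 36 high, about 60 g, firm. Origin at the middle of its underside.
- plate: Round reddish-brown earthenware plate, loose, 170 across, 16 high at the rim, its flat middle 5 mm above the counter, about 400 g. Origin under its middle, on the counter.
- board: Light wooden board lying on the counter, 340 (x) by 150 (y) by 18 thick, fixed. Origin under its middle, on the counter.
- mug: Blue mug, a bystander, loose.
- booklet: Blue booklet, 108 by 148 by 8, a bystander lying loose on the counter.
- jar: Glass jar, 60 across and 100 high, a bystander, loose.
- roll_a: Roll on the counter beyond the board, 65 across, a bystander.
- roll_b: Another roll on the counter beyond the board, 65 across, a bystander.
- hook_tip (a point): Top end of the middle hook's upturned front tip, 329.5 mm up, 37 mm above the saddle, at x = -20 mm of the rack; axes as the rack's. All three hooks are alike: a U of 7 mm round wire, 40 mm between the centre lines of tip and back. The bar is at x = +30, its middle 338 mm up.
Not all that is in view belongs to the job. Of the things that look like the plate, the largest one is meant.

How it is judged:
By the outcome, as a careful person would: the job done as asked, in the order asked, and still so for the second after the job is handed in, with the robot touching nothing.
It also fails if it takes over 72 s, if anything falls off the work surface, if the arm or the gripper's body presses on something with over 40 N, if the wrist force passes 120 N, or if a joint passes its speed limit or range.

## Working session

There is one attempt and no reset: what is moved stays moved. The work goes in short steps, Python scripts to look and compute and a shell command to move; the robot and the scene stay as the last step left them, time stands still between calls to the robot, and variables do not carry over. Pictures are saved under pics/ and viewed, about 8 in all and at most 12, crops included, and the job is handed in when it is done.

```bash
ls; mkdir -p pics; cat > h.py <<'E'
import numpy as np, cv2
from station import monitor, snapshot, ticket, r
from scipy.spatial.transform import Rotation as Ro
def snap(n):
    s=snapshot(n); np.savez('/tmp/%s.npz'%n,**{k:np.array(v) for k,v in s.items()}); return load(n)
def load(n): return dict(np.load('/tmp/%s.npz'%n))
def rays(s,uv):
    uv=np.array(uv,float).reshape(-1,1,2)
    K=s['K'];d=(uv[:,0]-[K[0,2],K[1,2]])/[K[0,0],K[1,1]]
    k1=float(s['k1']);u=d.copy()
    for _ in range(20): u=d/(1+k1*(u**2).sum(1,keepdims=True))
    return np.c_[u,np.ones(len(u))]
def cloud(s):
    h,w=s['range_z'].shape
    g=np.stack(np.meshgrid(np.arange(w),np.arange(h)),-1).reshape(-1,2)
    P=rays(s,g)*s['range_z'].reshape(-1,1)
    return (P@s['rotation'].T+s['position']).reshape(h,w,3)
def plane(s,uv,z):
    d=rays(s,uv)@s['rotation'].T
    return s['position']+d*((z-s['position'][2])/d[:,2])[:,None]
def proj(s,P):
    c=(np.atleast_2d(P)-s['position'])@s['rotation']; u=c[:,:2]/c[:,2:]
    u=u*(1+float(s['k1'])*(u**2).sum(1,keepdims=True)); K=s['K']
    return u*[K[0,0],K[1,1]]+[K[0,2],K[1,2]]
def save(name,img,sc=1): cv2.imwrite('pics/'+name+'.png',cv2.resize(img[...,::-1],None,fx=sc,fy=sc,interpolation=cv2.INTER_CUBIC))
E
python3 - <<'E'
from h import *
a=snap('scene');b=snap('side');c=snap('wrist')
for s in(a,b,c): print(s['position'],s['rotation'].round(3).tolist(),s['K'].tolist(),s['k1'])
save('both',np.vstack([a['img'],b['img']]),0.78)
save('scene',a['img'],1.5)
print(monitor.observe(), r.grip_depth)
E
```

```text
pics
[1.22966022 0.51654949 1.00777655] [-132.86, 0.508, 124.565] [[370.75572490245463, 0.0, 256.0645647047518], [0.0, 370.75572490245463, 194.2353304061943], [0.0, 0.0, 1.0]] 0.028314516971215
[ 0.09569415 -0.7531522   1.24013149] [-140.043, 0.786, -29.378] [[449.739916291908, 0.0, 249.88599447015687], [0.0, 449.739916291908, 184.0827173913408], [0.0, 0.0, 1.0]] -0.17467218474439875
[0.62542637 0.07567638 0.37391748] [162.816, 0.088, 0.067] [[268.49845852062424, 0.0, 258.7240728824506], [0.0, 268.49845852062424, 195.30780581861487], [0.0, 0.0, 1.0]] -0.03179180662191145
{'clock': 0.15, 'joint_pos': array([-5.92461666e+00,  1.58723091e+01, -1.58005187e+00,  7.26497296e+01,
       -1.45942902e-03,  8.40771792e+01]), 'dq': array([-0.03177331, -0.16529575,  0.2875918 , -0.11342964, -0.06208366,
        0.07577162]), 'joint_torque': array([ 1.17211301e-03, -4.46055973e+01,  2.95638728e+01,  1.04999804e-02,
       -4.45402588e-05, -1.76044369e-05]), 'eef_pos': array([6.24352130e-01, 4.67192553e-05, 2.08670447e-01]), 'orientation': array([-1.79898304e+02, -9.08295597e-03,  8.99981973e+01]), 'contact_force': array([-0.27905564, -0.63561936,  0.08222353]), 'wrist_torque': array([ 0.03241787, -0.01215553, -0.00940916]), 'grip_width': 0.08527425949026272} 0.0187
```

View pics/both.png

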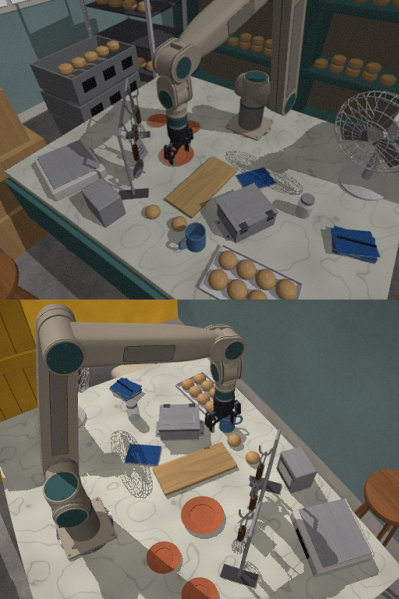

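Small overview: the box with its lid is left of the board, the rack stands to the right, and there are three red discs. I'll fix the rotation handling and look at larger pictures.

```bash
sed -i "s/def load(n): .*/def load(n):\n    s=dict(np.load('\/tmp\/%s.npz'%n)); s['rotation']=Ro.from_euler('xyz',s['rotation'],degrees=True).as_matrix(); return s/" h.py
python3 - <<'E'
from h import *
a=load('scene');b=load('side')
for s in (a,b):
    c=cloud(s); ok=s['range_z']>0
    print('counter z med',np.median(c[...,2][ok&(abs(c[...,2])<.02)]))
    hsv=cv2.cvtColor(s['img'],cv2.COLOR_RGB2HSV)
    m=((hsv[...,0]<9)|(hsv[...,0]>174))&(hsv[...,1]>120)&(hsv[...,2]>60)
    n,l,st,ce=cv2.connectedComponentsWithStats(m.astype(np.uint8))
    for i in range(1,n):
        if st[i,4]>150:
            p=c[(l==i)&ok]; print('red',st[i],ce[i].round(),p.min(0).round(3),p.max(0).round(3))
save('side',b['img'],1.55)
E
```

```text
counter z med 0.00013955756838435196
counter z med 0.0014225948965880253
red [ 233  253   54   48 1416] [259. 276.] [ 0.348 -0.264 -0.003] [ 0.511 -0.1    0.023]
red [188 310  44  41 861] [210. 329.] [ 0.159 -0.324 -0.002] [ 0.281 -0.203  0.017]
red [233 357  46  27 653] [256. 372.] [ 0.206 -0.489 -0.002] [ 0.327 -0.387  0.019]
```

View pics/scene.png

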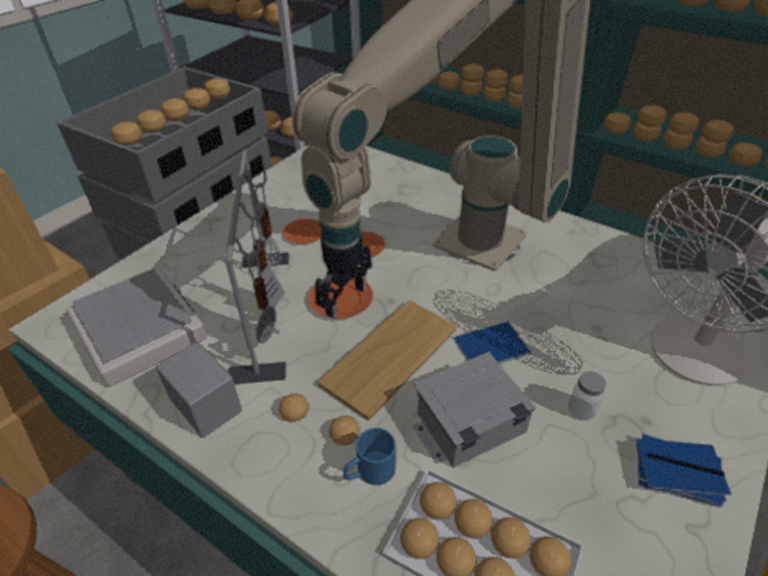

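```bash
sleep 1; ls pics
```

```text
both.png
scene.png
side.png
```

View pics/side.png

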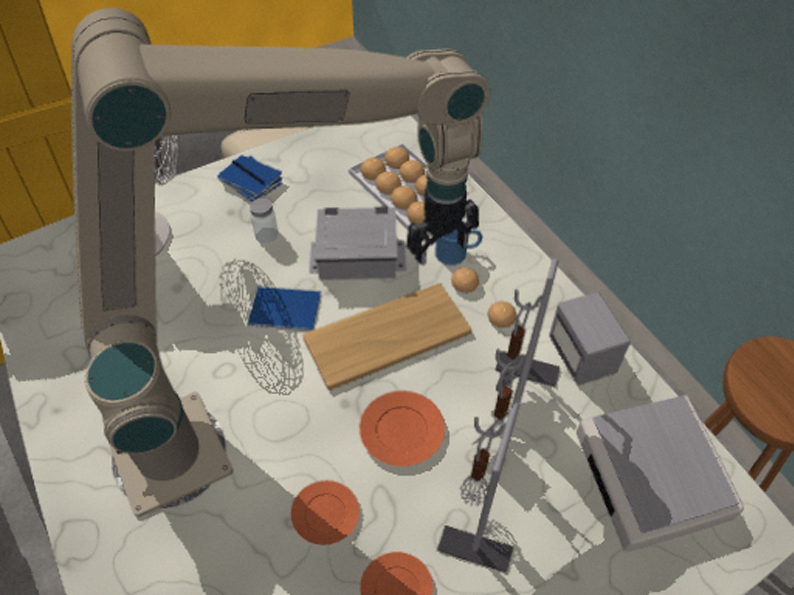

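Pictures so far: 3. Scene (1.5×): grips at (265,220), (258,262), (262,292), the last with a round disc at (266,325) and the middle one seemingly with a flat blade at (272,285). Side (1.55×): grips at (516,342), (503,402), (480,463), with whisk wires at (475,490). The plate-like discs are at side (402,428), (325,512) and (397,580); the first is ≈165 mm and the others ≈120 mm, so the first is the plate. Next I measure everything and take one close crop.

```bash
python3 - <<'E'
from h import *
a=load('scene');b=load('side')
for nm,s in (('scene',a),('side',b)):
    c=cloud(s); ok=s['range_z']>0; z=c[...,2]
    hsv=cv2.cvtColor(s['img'],cv2.COLOR_RGB2HSV).astype(int); H,S,V=hsv[...,0],hsv[...,1],hsv[...,2]
    print(nm)
    roi=ok&(c[...,0]>.3)&(c[...,0]<.95)&(c[...,1]>-.62)&(c[...,1]<0)
    # grips
    m=roi&(z>.11)&(z<.26)&((H<14)|(H>170))&(S>80)&(V<130)
    n,l,st,ce=cv2.connectedComponentsWithStats(m.astype(np.uint8),connectivity=8)
    for i in range(1,n):
        if st[i,4]>12: p=c[l==i]; print(' grip',st[i],ce[i].round(1),np.median(p,0).round(3),p.min(0).round(3),p.max(0).round(3))
    m=roi&(z>.325)&(z<.352); p=c[m]
    if len(p)>10:
        q=p[:,:2]; mu=np.median(q,0); _,_,vt=np.linalg.svd(q-mu); t=(q-mu)@vt[0]; print(' bar',mu.round(3),vt[0].round(3),t.min().round(3),t.max().round(3),np.degrees(np.arctan2(vt[0][1],vt[0][0])), len(p), np.std((q-mu)@vt[1]))
    # lid
    m=ok&(z>.082)&(z<.096)&(S<70)&(c[...,1]>-.0)&(c[...,1]<.45)&(c[...,0]>.3)&(c[...,0]<1)
    n,l,st,ce=cv2.connectedComponentsWithStats(m.astype(np.uint8))
    for i in range(1,n):
        if st[i,4]>400:
            p=c[l==i]; rc=cv2.minAreaRect((p[:,:2]*1000).astype(np.float32)); print(' lid',st[i],ce[i].round(),rc,cv2.boxPoints(rc).round().tolist(),p[:,2].mean())
    # board
    m=ok&(z>.008)&(z<.027)&(H>9)&(H<25)&(S>60)
    n,l,st,ce=cv2.connectedComponentsWithStats(m.astype(np.uint8))
    for i in range(1,n):
        if st[i,4]>1500:
            p=c[l==i]; rc=cv2.minAreaRect((p[:,:2]*1000).astype(np.float32)); print(' board',ce[i].round(),rc,p[:,2].mean())
    # plate
    m=ok&((H<9)|(H>174))&(S>120)&(V>60)&(abs(c[...,0]-.43)<.12)&(abs(c[...,1]+.18)<.1)
    cs,_=cv2.findContours(m.astype(np.uint8),cv2.RETR_EXTERNAL,cv2.CHAIN_APPROX_NONE); k=max(cs,key=len)
    P=plane(s,k[:,0],.016); print(' plate',cv2.minEnclosingCircle((P[:,:2]*1000).astype(np.float32)))
i1=cv2.resize(a['img'][95:255,130:230],None,fx=4,fy=4,interpolation=cv2.INTER_CUBIC)[:600,:]
i2=cv2.resize(b['img'][160:310,280:380],None,fx=4,fy=4,interpolation=cv2.INTER_CUBIC)[:600,:]
save('crop1',np.hstack([i1[:600,:400],i2[:600,:400]]))
E
```

```text
scene
 grip [174 146   7  12  53] [177.  150.9] [ 0.469 -0.38   0.179] [ 0.452 -0.388  0.148] [ 0.477 -0.374  0.204]
 grip [172 161   6  19  47] [174.6 171.9] [ 0.561 -0.302  0.176] [ 0.549 -0.307  0.148] [ 0.573 -0.298  0.22 ]
 grip [170 185   8  21  93] [173.5 195. ] [ 0.662 -0.208  0.19 ] [ 0.645 -0.22   0.151] [ 0.67  -0.203  0.223]
 bar [ 0.639 -0.27 ] [0.575 0.818] -0.283 0.251 54.874697398263216 395 0.04724722799586917
 lid [ 276  235   81   62 2785] [316. 265.] ((571.2540893554688, 273.3565979003906), (169.2008056640625, 187.8997344970703), 61.467529296875) [[448.0, 244.0], [613.0, 154.0], [694.0, 303.0], [529.0, 393.0]] 0.08920919912733401
 board [258. 239.] ((519.9895629882812, 34.38368225097656), (153.21849060058594, 341.09783935546875), 85.93427276611328) 0.01733963894227089
 plate ((403.58282470703125, -146.7694091796875), 10.173423767089844)
side
 grip [327 210  11  22 120] [332.4 221. ] [ 0.648 -0.22   0.194] [ 0.642 -0.226  0.144] [ 0.663 -0.206  0.226]
 grip [319 249  11  22 132] [324.1 259.6] [ 0.552 -0.314  0.2  ] [ 0.546 -0.32   0.152] [ 0.57  -0.3    0.246]
 grip [304 290  12  20 126] [309.6 299.8] [ 0.454 -0.392  0.198] [ 0.446 -0.398  0.15 ] [ 0.471 -0.378  0.226]
 bar [ 0.571 -0.305] [-0.378 -0.926] -0.324 0.204 -112.21775211782824 937 0.06159742890749604
 lid [ 202  134   54   34 1674] [229. 151.] ((569.3152465820312, 271.7601318359375), (174.31031799316406, 185.09352111816406), 60.206546783447266) [[446.0, 242.0], [606.0, 150.0], [693.0, 301.0], [532.0, 393.0]] 0.08970047191288599
 board [248. 216.] ((518.9471435546875, 35.58081817626953), (157.4324951171875, 338.1954040527344), 85.80840301513672) 0.017944505824371133
 plate ((430.0812072753906, -181.8098602294922), 82.94017791748047)
```

```bash
sleep 3
```

```text
(no output)
```

View pics/crop1.png

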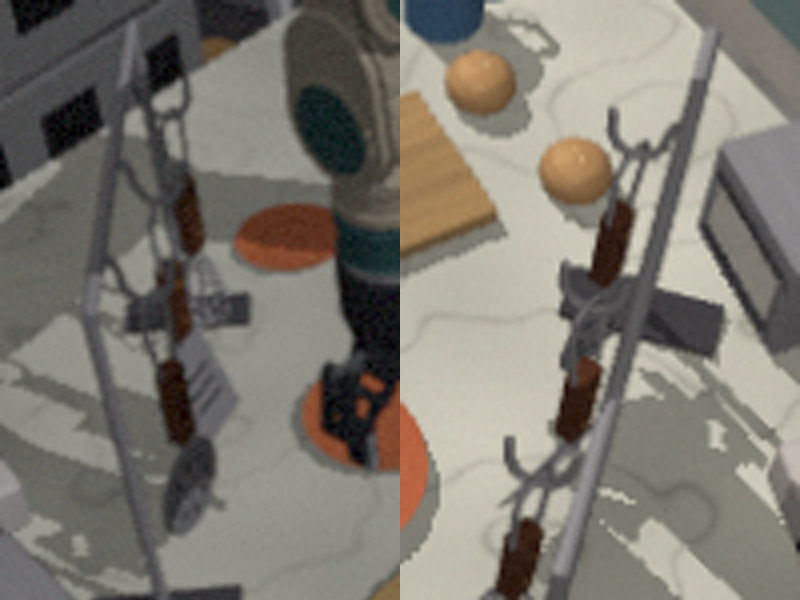

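Picture 4: the left half shows a slotted rectangular blade at (205,385), under the middle grip (172,300). The disc at (190,485) belongs to the grip at (175,400), and the whisk wires are at the third grip. Candidates for the turner, in side pixels: far grip (332,221) is the skimmer, middle (324,260) is the turner, near (310,300) is the whisk. I choose the middle one. Next come the rack-line fit and the first approach.

```bash
cat >> h.py <<'E'
def axes(x,z):
    x=np.array(x,float);z=np.array(z,float);z/=np.linalg.norm(z);x-=z*(x@z);x/=np.linalg.norm(x)
    return np.c_[x,np.cross(z,x),z]
def go(p,R):
    o=monitor.observe(); R0=Ro.from_euler('xyz',o['orientation'],degrees=True).as_matrix()
    t=R0.T@(np.array(p)-o['eef_pos'])*1000; w=Ro.from_matrix(R0.T@R).as_rotvec(degrees=True)
    print('t',t.round(1),'a',w.round(1),'|',o['clock'],o['joint_pos'].round(),'F',o['contact_force'].round(1)); return t,w
E
python3 - <<'E'
from h import *
print([k for k in dir(r) if k[0]!='_'])
y0=np.array([.747,.664]); x0=np.array([.664,-.747]); o=np.array([.5525,-.3025])
pts=[]
for n in('scene','side'):
    s=load(n);c=cloud(s);p=c[(s['range_z']>0)&(c[...,2]>.328)&(c[...,2]<.35)][:,:2]
    q=np.c_[(p-o)@x0,(p-o)@y0]; q=q[(abs(q[:,0]-.03)<.03)&(abs(q[:,1])<.225)]
    for _ in range(4):
        f=np.polyfit(q[:,1],q[:,0],1); q=q[abs(np.polyval(f,q[:,1])-q[:,0])<.012]
    print(n,len(q),'slope deg',np.degrees(np.arctan(f[0])),'x at y=0',f[1],'y range',q[:,1].min(),q[:,1].max())
    p=c[(s['range_z']>0)&(c[...,2]>.03)&(c[...,2]<.11)]; q=np.c_[(p[:,:2]-o)@x0,(p[:,:2]-o)@y0,p[:,2]]
    for sg in(-1,1):
        k=q[(abs(q[:,0]-.03)<.03)&(abs(q[:,1]-sg*.205)<.03)]; print('  post',sg,len(k),np.median(k,0).round(4) if len(k) else '')
    # blade points
    k=q[(abs(q[:,0]+.01)<.04)&(abs(q[:,1])<.06)]; print('  blade',len(k),k.min(0).round(3),k.max(0).round(3),np.median(k,0).round(3)) if len(k) else print('no blade')
x=[*x0,0]; R=axes([0,0,-1],x)
p=np.r_[o+x0*(-.10),.188]; go(p,R)
E
```

```text
['PlanningError', 'grip_depth']
scene 317 slope deg 0.9540825709982266 x at y=0 0.03292174554551132 y range -0.20403881789312003 0.21804131956869127
  post -1 13 [ 0.0287 -0.1971  0.078 ]
  post 1 62 [0.0369 0.2134 0.0715]
  blade 203 [-0.03  -0.029  0.036] [0.013 0.043 0.11 ] [-0.003  0.004  0.07 ]
side 682 slope deg 0.8090509644310425 x at y=0 0.03187860246241681 y range -0.20581947095671138 0.21555627185956566
  post -1 49 [ 0.0299 -0.2044  0.0725]
  post 1 4 [0.0391 0.2083 0.0792]
  blade 37 [-0.03  -0.022  0.04 ] [0.011 0.042 0.11 ] [-0.006  0.008  0.065]
t [-227.9 -138.2   20.9] a [-32.6 -85.7 -32.5] | 0.15 [-6. 16. -2. 73. -0. 84.] F [-0.3 -0.6  0.1]
```

```bash
python3 - <<'E'
E
cat >> h.py <<'E'
RX=np.array([.6528,-.7576,0]);RY=np.array([.7576,.6528,0]);RO=np.array([.5586,-.3003,0])
def rk(x,y,z): return RO+RX*x/1e3+RY*y/1e3+[0,0,z/1e3]
RH=axes([0,0,-1],RX)
E
python3 -m crank '[{"tx":-30,"ty":-20,"tz":0,"ax":-11.6,"ay":-30.5,"az":-11.6,"gripper":0},{"tx":-60,"ty":-40,"tz":0,"ax":-11.6,"ay":-30.5,"az":-11.6,"gripper":0},{"tx":-90,"ty":-60,"tz":0,"ax":-11.6,"ay":-30.5,"az":-11.6,"gripper":0},{"tx":-100,"ty":-60,"tz":0,"ax":-11.6,"ay":-30.5,"az":-11.6,"gripper":0},{"tx":-100,"ty":-60,"tz":0,"ax":-11.6,"ay":-30.5,"az":-11.6,"gripper":0}]'
python3 -c "
from h import *
go(rk(-90,0,190),RH)"
```

```text
clock: 0.57
eef_pos: [0.5632, -0.1018, 0.21]
orientation: [170.6, 31.7, 99.2]
contact_force: [0.0, 0.6, -0.4]
grip_width: 0.0856
t [-90.4 -95.2  64.6] a [-20.2 -55.  -20.5] | 0.5667 [ -2.   1. -26.  46. -29.  72.] F [ 0.   0.6 -0.4]
```

```bash
python3 -m crank '[{"tx":-15,"ty":-15,"tz":10,"ax":-11.5,"ay":-31,"az":-11.5,"gripper":0},{"tx":-30,"ty":-30,"tz":20,"ax":-11.5,"ay":-31,"az":-11.5,"gripper":0},{"tx":-40,"ty":-45,"tz":30,"ax":-11.5,"ay":-31,"az":-11.5,"gripper":0},{"tx":-50,"ty":-55,"tz":35,"ax":-11.5,"ay":-31,"az":-11.5,"gripper":0},{"tx":-50,"ty":-55,"tz":35,"ax":-11.5,"ay":-31,"az":-11.5,"gripper":0}]'
python3 -c "
from h import *
go(rk(-90,0,190),RH)"
```

```text
clock: 0.98
eef_pos: [0.527, -0.1719, 0.197]
orientation: [164.7, 60.3, 105.4]
contact_force: [0.7, -0.1, -0.9]
grip_width: 0.0853
t [-19.1 -53.1  34.9] a [ -9.9 -27.9 -10.3] | 0.9833 [ -1.  -3. -52.  -4. -47.  44.] F [ 0.7 -0.1 -0.9]
```

```bash
python3 -m crank '[{"tx":-5,"ty":-15,"tz":10,"ax":-2,"ay":-6,"az":-2,"gripper":0},{"tx":-10,"ty":-30,"tz":20,"ax":-4,"ay":-11,"az":-4,"gripper":0},{"tx":-15,"ty":-45,"tz":30,"ax":-6,"ay":-17,"az":-6,"gripper":0},{"tx":-19,"ty":-53,"tz":35,"ax":-8,"ay":-23,"az":-8,"gripper":0},{"tx":-19,"ty":-53,"tz":35,"ax":-10,"ay":-28,"az":-10,"gripper":0}]'
python3 - <<'E'
from h import *
go(rk(-90,0,190),RH)
w=snap('wrist'); b=snap('side')
c=cloud(w); ok=w['range_z']>0
hsv=cv2.cvtColor(w['img'],cv2.COLOR_RGB2HSV).astype(int);H,S,V=hsv[...,0],hsv[...,1],hsv[...,2]
d=c-RO; X=d@RX*1000; Y=d@RY*1000; Z=c[...,2]*1000
m=ok&(abs(X)<60)&(abs(Y)<40)&(Z>150)&(Z<215)&((H<14)|(H>170))&(S>80)&(V<140)
for z0 in range(145,225,10):
    k=m&(Z>=z0)&(Z<z0+10)
    if k.sum()>3: print(z0,k.sum(),'x',np.percentile(X[k],[10,50,90]).round(1),'y',np.percentile(Y[k],[2,50,98]).round(1))
m=ok&(abs(X)<50)&(abs(Y)<55)&(Z>30)&(Z<130)
print('blade',m.sum(),np.percentile(X[m],[5,50,95]).round(),np.percentile(Y[m],[2,50,98]).round())
m=ok&(abs(X)<50)&(abs(Y)<30)&(Z>240)&(Z<350)
print('loop',m.sum(),np.percentile(Y[m],[2,50,98]).round() if m.any() else '')
save('w1',w['img'],1.2)
E
```

```text
clock: 1.4
eef_pos: [0.5464, -0.2256, 0.1993]
orientation: [163.5, 77.5, 108.3]
contact_force: [1.2, -0.5, -0.2]
grip_width: 0.0852
t [ 10.9 -42.6 -19.2] a [ -5.9 -11.8  -4.2] | 1.4 [ -6.  13. -62. -57. -47.  17.] F [ 1.2 -0.5 -0.2]
145 145 x [-3.9 -0.7  3.2] y [-10.    1.4  11. ]
155 259 x [-4.1 -1.4  3.6] y [-10.2  -0.4  10.9]
165 272 x [-3.9 -1.1  3.4] y [-10.3   0.4  11. ]
175 279 x [-4.1 -1.2  3.6] y [-10.1   0.9  11. ]
185 282 x [-4.1 -1.   3.3] y [-10.2   0.9  11. ]
195 240 x [-4.  -1.5  3.4] y [-9.9 -0.  11. ]
205 256 x [-4.2 -1.2  3.4] y [-9.8  0.8 11. ]
blade 9229 [-24.  -4.  16.] [-29.   1.  35.]
loop 895 [-16.   3.  17.]
```

View pics/w1.png

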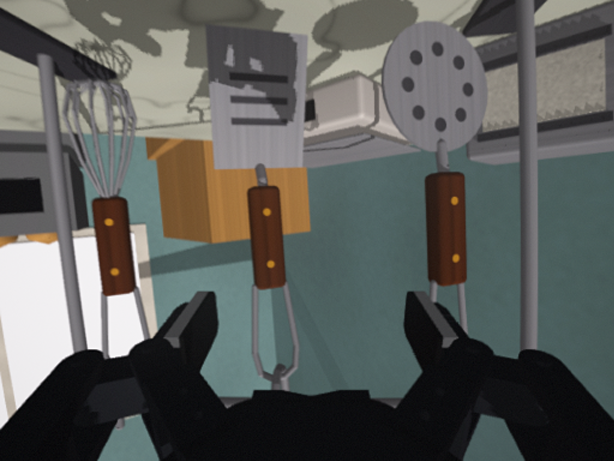

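Picture 5 (wrist) clearly shows the turner: slotted rectangular blade at (255,95), grip at (265,235), with the whisk on the left and the skimmer on the right. The grip face measures x≈−1 and y≈+0.5 mm in my rack frame (expected −2 and 0), so the frame is good. Joint 3 is at its limit, so I'll grasp with the tool tilted 15° down and a shorter standoff.

```bash
cat >> h.py <<'E'
def TH(deg):
    a=np.radians(deg); return axes([0,0,-1],RX*np.cos(a)-np.array([0,0,np.sin(a)]))
def gpose(th,back,z=180): # grasp pose on hanging grip, retreat in mm
    R=TH(th); return rk(7,.5,z)+R[:,2]*(15-back)/1e3, R
E
python3 -c "
from h import *
go(*gpose(15,65)); go(*gpose(15,0))"
```

```text
t [ -7.7 -37.   26.5] a [-5.3  2.7 -4.6] | 1.5 [ -6.  13. -61. -56. -47.  17.] F [-1.3 -0.4 -0.1]
t [ -4.4 -31.   91.1] a [-5.3  2.7 -4.6] | 1.5 [ -6.  13. -61. -56. -47.  17.] F [-1.3 -0.4 -0.1]
```

```bash
python3 -m crank '[{"tx":-3,"ty":-20,"tz":0,"ax":-3,"ay":1,"az":-2,"gripper":0},{"tx":-8,"ty":-37,"tz":13,"ax":-5.3,"ay":2.7,"az":-4.6,"gripper":0},{"tx":-8,"ty":-37,"tz":26,"ax":-5.3,"ay":2.7,"az":-4.6,"gripper":0},{"tx":-8,"ty":-37,"tz":26,"ax":-5.3,"ay":2.7,"az":-4.6,"gripper":0},{"tx":-8,"ty":-37,"tz":26,"ax":-5.3,"ay":2.7,"az":-4.6,"gripper":0}]'
python3 -c "
from h import *
go(*gpose(15,0))"
```

```text
clock: 1.92
eef_pos: [0.5538, -0.2702, 0.2063]
orientation: [179.3, 74.5, 129.2]
contact_force: [0.5, 0.7, -0.3]
grip_width: 0.0851
t [ 16.3 -14.9  54. ] a [-0.7 -0.5 -0.4] | 1.9167 [-16.   7. -62. -50. -32.  10.] F [ 0.5  0.7 -0.3]
```

```bash
python3 -m crank '[{"tx":8,"ty":-8,"tz":5,"ax":-0.7,"ay":-0.5,"az":-0.4,"gripper":0},{"tx":16,"ty":-15,"tz":12,"ax":-0.7,"ay":-0.5,"az":-0.4,"gripper":0},{"tx":16,"ty":-15,"tz":18,"ax":-0.7,"ay":-0.5,"az":-0.4,"gripper":0},{"tx":16,"ty":-15,"tz":18,"ax":-0.7,"ay":-0.5,"az":-0.4,"gripper":0},{"tx":16,"ty":-15,"tz":18,"ax":-0.7,"ay":-0.5,"az":-0.4,"gripper":0}]'
python3 -c "
from h import *
go(*gpose(15,0))"
```

```text
clock: 2.33
eef_pos: [0.56, -0.2901, 0.1869]
orientation: [-179.4, 74.7, 131.2]
contact_force: [1.3, 0.0, 0.2]
grip_width: 0.0856
t [ 3.  -7.1 30.2] a [-0.2 -0.3  0.1] | 2.3333 [-20.  12. -62. -56. -29.   8.] F [1.3 0.  0.2]
```

```bash
python3 -m crank '[{"tx":1,"ty":-7,"tz":5,"ax":0,"ay":0,"az":0,"gripper":0},{"tx":3,"ty":-7,"tz":12,"ax":0,"ay":0,"az":0,"gripper":0},{"tx":3,"ty":-7,"tz":20,"ax":0,"ay":0,"az":0,"gripper":0},{"tx":3,"ty":-7,"tz":30,"ax":0,"ay":0,"az":0,"gripper":0},{"tx":3,"ty":-7,"tz":30,"ax":0,"ay":0,"az":0,"gripper":0}]'
python3 -c "
from h import *
go(*gpose(15,0))"
```

```text
clock: 2.75
eef_pos: [0.5746, -0.3184, 0.1771]
orientation: [-179.6, 74.9, 130.9]
contact_force: [1.1, -0.3, -0.3]
grip_width: 0.0853
t [ 1.6  0.2 -2.3] a [-0.3 -0.1  0. ] | 2.75 [-23.  15. -60. -58. -26.   7.] F [ 1.1 -0.3 -0.3]
```

```bash
python3 -m crank '[{"tx":1,"ty":0,"tz":-2,"ax":0,"ay":0,"az":0,"gripper":255},{"tx":1,"ty":0,"tz":-2,"ax":0,"ay":0,"az":0,"gripper":255},{"tx":1,"ty":0,"tz":-2,"ax":0,"ay":0,"az":0,"gripper":255},{"tx":1,"ty":0,"tz":-2,"ax":0,"ay":0,"az":0,"gripper":255},{"tx":1,"ty":0,"tz":-2,"ax":0,"ay":0,"az":0,"gripper":255}]'
python3 -m crank '[{"tx":0,"ty":0,"tz":0,"ax":0,"ay":0,"az":0,"gripper":255},{"tx":0,"ty":0,"tz":0,"ax":0,"ay":0,"az":0,"gripper":255},{"tx":0,"ty":0,"tz":0,"ax":0,"ay":0,"az":0,"gripper":255},{"tx":0,"ty":0,"tz":0,"ax":0,"ay":0,"az":0,"gripper":255},{"tx":0,"ty":0,"tz":0,"ax":0,"ay":0,"az":0,"gripper":255}]'
python3 -c "
from h import *
p,R=gpose(15,0)
go(p+[0,0,.047],R)"
```

```text
clock: 3.17
eef_pos: [0.5715, -0.3149, 0.1763]
orientation: [-179.4, 74.8, 131.1]
contact_force: [-0.5, 1.0, -0.4]
grip_width: 0.0256
clock: 3.58
eef_pos: [0.5717, -0.3152, 0.1764]
orientation: [-179.4, 74.8, 131.1]
contact_force: [1.3, 0.4, 0.3]
grip_width: -0.0001
t [-45.5   0.1 -10.7] a [-0.2 -0.2  0.1] | 3.5833 [-22.  15. -60. -58. -26.   7.] F [1.3 0.4 0.3]
```

```bash
python3 - <<'E'
from h import *
print(monitor.observe()['grip_width'])
w=snap('wrist');save('w2',w['img'],1.2)
c=cloud(w); ok=w['range_z']>0
hsv=cv2.cvtColor(w['img'],cv2.COLOR_RGB2HSV).astype(int);H,S,V=hsv[...,0],hsv[...,1],hsv[...,2]
d=c-RO; X=d@RX*1000; Y=d@RY*1000; Z=c[...,2]*1000
m=ok&(abs(X)<80)&(abs(Y)<60)&(Z>100)&(Z<235)&((H<14)|(H>170))&(S>80)&(V<140)
for z0 in range(115,235,10):
    k=m&(Z>=z0)&(Z<z0+10)
    if k.sum()>3: print(z0,k.sum(),'x',np.percentile(X[k],[10,50,90]).round(1),'y',np.percentile(Y[k],[2,50,98]).round(1))
E
```

```text
-0.0001233843459708843
125 5 x [ 5.8 14.1 17.9] y [-33.3 -24.2 -20.9]
135 11 x [12.2 14.2 16.9] y [-10.5  -6.8  -3.9]
145 553 x [ 9.8 13.6 20.1] y [-16.8  -5.4   6.2]
155 555 x [ 8.7 12.5 19.1] y [-17.3  -6.    6.9]
165 589 x [ 7.8 11.8 18.4] y [-16.7  -5.2   7.6]
175 288 x [ 6.8 10.4 16.4] y [-16.6 -10.2   6.9]
185 24 x [11.8 13.  13.6] y [-16.5 -16.4 -15. ]
```

View pics/w2.png

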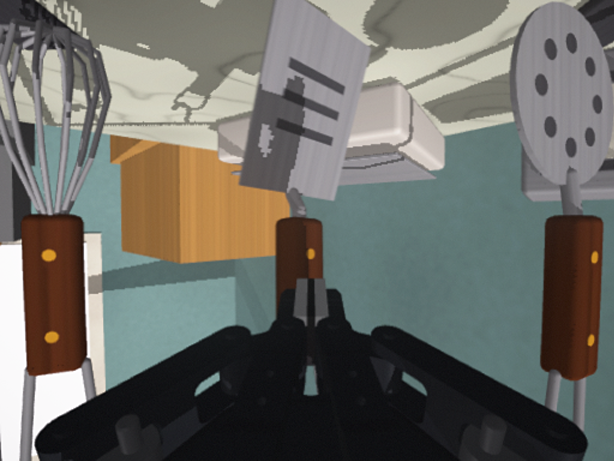

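Picture 6: the grip slipped forward out of the fingertips because my grasp was too shallow. The turner is still on its hook at (300,250), pushed back slightly. I'll back off, open, let it hang, and grasp deeper.

```bash
python3 -m crank '[{"tx":0,"ty":0,"tz":-6,"ax":0,"ay":0,"az":0,"gripper":255},{"tx":0,"ty":0,"tz":-14,"ax":0,"ay":0,"az":0,"gripper":255},{"tx":-2,"ty":0,"tz":-24,"ax":0,"ay":0,"az":0,"gripper":255},{"tx":-4,"ty":0,"tz":-32,"ax":0,"ay":0,"az":0,"gripper":255},{"tx":-6,"ty":0,"tz":-32,"ax":0,"ay":0,"az":0,"gripper":150}]'
python3 -m crank '[{"tx":0,"ty":0,"tz":0,"ax":0,"ay":0,"az":0,"gripper":0},{"tx":0,"ty":0,"tz":0,"ax":0,"ay":0,"az":0,"gripper":0},{"tx":0,"ty":0,"tz":0,"ax":0,"ay":0,"az":0,"gripper":0},{"tx":0,"ty":0,"tz":0,"ax":0,"ay":0,"az":0,"gripper":0},{"tx":0,"ty":0,"tz":0,"ax":0,"ay":0,"az":0,"gripper":0}]'
python3 -m crank '[{"tx":0,"ty":0,"tz":0,"ax":0,"ay":0,"az":0,"gripper":0},{"tx":0,"ty":0,"tz":0,"ax":0,"ay":0,"az":0,"gripper":0},{"tx":0,"ty":0,"tz":0,"ax":0,"ay":0,"az":0,"gripper":0},{"tx":0,"ty":0,"tz":0,"ax":0,"ay":0,"az":0,"gripper":0},{"tx":0,"ty":0,"tz":0,"ax":0,"ay":0,"az":0,"gripper":0}]'
cat >> h.py <<'E'
def hang():
  for t in range(3):
    w=snap('wrist'); c=cloud(w); ok=w['range_z']>0
    hsv=cv2.cvtColor(w['img'],cv2.COLOR_RGB2HSV).astype(int);H,S,V=hsv[...,0],hsv[...,1],hsv[...,2]
    d=c-RO; X=d@RX*1000; Y=d@RY*1000; Z=c[...,2]*1000
    m=ok&(abs(X)<80)&(abs(Y)<60)&(Z>100)&(Z<235)&((H<14)|(H>170))&(S>80)&(V<140)
    for z0 in (145,165,185,205):
        k=m&(Z>=z0)&(Z<z0+10)
        if k.sum()>3: print(z0,k.sum(),'x',np.percentile(X[k],[10,50,90]).round(1),'y',np.percentile(Y[k],[2,50,98]).round(1))
    k=ok&(abs(X)<60)&(abs(Y)<60)&(Z>35)&(Z<110); print('blade x',np.percentile(X[k],[5,95]).round(),'y',np.percentile(Y[k],[2,98]).round())
E
python3 -c "
from h import *
hang()
p,R=gpose(15,0,187)
go(p+R[:,2]*.007,R)"
```

```text
clock: 4.05
eef_pos: [0.5573, -0.2925, 0.193]
orientation: [-179.4, 74.7, 131.0]
contact_force: [0.1, 0.2, -0.2]
grip_width: 0.011
clock: 4.47
eef_pos: [0.5572, -0.2938, 0.1914]
orientation: [-179.2, 74.6, 131.1]
contact_force: [0.3, -0.8, -0.5]
grip_width: 0.072
clock: 4.88
eef_pos: [0.5574, -0.2937, 0.1917]
orientation: [-179.3, 74.6, 131.1]
contact_force: [0.8, -0.5, 0.6]
grip_width: 0.0853
145 579 x [-16.  -12.9  -9. ] y [-13.4  -1.1  10.4]
165 557 x [-14.5 -11.3  -7.2] y [-13.3  -1.7  10.6]
185 560 x [-12.5  -9.5  -5.4] y [-13.5  -1.1  10.7]
205 489 x [-10.5  -7.8  -3.5] y [-12.9  -1.2  10.9]
blade x [-38.  -5.] y [-28.  35.]
145 560 x [-12.4  -9.4  -5.3] y [-10.7   1.4  13.2]
165 535 x [-11.3  -8.2  -3.8] y [-10.9   0.8  13.4]
185 533 x [-9.8 -6.8 -2.7] y [-10.9   0.8  12.9]
205 510 x [-8.5 -5.4 -0.9] y [-11.8   0.1  12.4]
blade x [-34.   0.] y [-24.  41.]
145 537 x [-7.8 -4.6 -0.3] y [-7.8  3.9 16.2]
165 526 x [-7.1 -4.   0.3] y [-8.5  3.3 15.7]
185 525 x [-6.3 -3.2  1. ] y [-9.2  2.7 15.1]
205 492 x [-5.7 -2.7  1.7] y [-9.9  1.5 13.9]
blade x [-27.   7.] y [-20.  46.]
t [ 1.1 -2.7 35.6] a [-0.4 -0.4  0.1] | 5.0333 [-20.  11. -62. -55. -28.   8.] F [ 0.4 -0.3 -0.6]
```

```bash
python3 -m crank '[{"tx":0,"ty":-1,"tz":4,"ax":0,"ay":0,"az":0,"gripper":0},{"tx":0,"ty":-2,"tz":8,"ax":0,"ay":0,"az":0,"gripper":0},{"tx":0,"ty":-3,"tz":12,"ax":0,"ay":0,"az":0,"gripper":0},{"tx":0,"ty":-3,"tz":16,"ax":0,"ay":0,"az":0,"gripper":0},{"tx":0,"ty":-3,"tz":20,"ax":0,"ay":0,"az":0,"gripper":0}]'
python3 -m crank '[{"tx":0,"ty":0,"tz":2,"ax":0,"ay":0,"az":0,"gripper":0},{"tx":0,"ty":0,"tz":4,"ax":0,"ay":0,"az":0,"gripper":0},{"tx":0,"ty":0,"tz":6,"ax":0,"ay":0,"az":0,"gripper":0},{"tx":0,"ty":0,"tz":8,"ax":0,"ay":0,"az":0,"gripper":0},{"tx":0,"ty":0,"tz":10,"ax":0,"ay":0,"az":0,"gripper":0}]'
python3 -c "
from h import *
hang()
p,R=gpose(15,0,187)
go(p+R[:,2]*.007,R)"
```

```text
clock: 5.45
eef_pos: [0.5679, -0.3108, 0.1864]
orientation: [-179.3, 74.6, 131.1]
contact_force: [-0.4, 0.5, -0.0]
grip_width: 0.0851
clock: 5.87
eef_pos: [0.574, -0.3177, 0.1837]
orientation: [-179.3, 74.6, 131.1]
contact_force: [0.6, 0.7, 1.0]
grip_width: 0.085
145 764 x [-7.4 -4.3 -0.1] y [-8.7  3.2 14.9]
165 735 x [-6.9 -3.9  0.7] y [-9.5  2.2 15. ]
185 730 x [-6.2 -3.2  1.2] y [-10.1   1.7  14.1]
205 689 x [-5.5 -2.4  2. ] y [-10.7   1.2  13.6]
blade x [-24.   8.] y [-22.  43.]
145 723 x [-2.5  0.6  4.9] y [-6.8  4.5 16.8]
165 705 x [-2.7  0.4  4.9] y [-7.9  3.4 16.6]
185 715 x [-2.6  0.4  5. ] y [-8.5  3.4 15.6]
205 679 x [-2.7  0.3  5. ] y [-9.7  1.8 14.5]
blade x [-17.  14.] y [-19.  47.]
145 671 x [ 2.3  5.6 10.1] y [-5.9  5.7 17.6]
165 669 x [1.5 4.8 9.3] y [-7.   4.6 17.4]
185 684 x [0.8 4.  8.5] y [-8.2  4.  16.4]
205 659 x [0.2 3.3 8. ] y [-9.2  2.4 15.3]
blade x [-11.  21.] y [-18.  49.]
t [1.1 0.3 5.5] a [-0.4 -0.4  0.1] | 6.0167 [-23.  14. -59. -56. -26.   8.] F [-1.1 -0.2  0.2]
```

```bash
python3 -m crank '[{"tx":1,"ty":0,"tz":2,"ax":0,"ay":0,"az":0,"gripper":0},{"tx":1,"ty":0,"tz":4,"ax":0,"ay":0,"az":0,"gripper":0},{"tx":1,"ty":1,"tz":6,"ax":0,"ay":0,"az":0,"gripper":0},{"tx":1,"ty":1,"tz":7,"ax":0,"ay":0,"az":0,"gripper":0},{"tx":1,"ty":1,"tz":8,"ax":0,"ay":0,"az":0,"gripper":0}]'
python3 -m crank '[{"tx":0,"ty":0,"tz":0,"ax":0,"ay":0,"az":0,"gripper":60},{"tx":0,"ty":0,"tz":0,"ax":0,"ay":0,"az":0,"gripper":60},{"tx":0,"ty":0,"tz":0,"ax":0,"ay":0,"az":0,"gripper":60},{"tx":0,"ty":0,"tz":0,"ax":0,"ay":0,"az":0,"gripper":60},{"tx":0,"ty":0,"tz":0,"ax":0,"ay":0,"az":0,"gripper":60}]'
python3 -m crank '[{"tx":0,"ty":0,"tz":0,"ax":0,"ay":0,"az":0,"gripper":100},{"tx":0,"ty":0,"tz":0,"ax":0,"ay":0,"az":0,"gripper":100},{"tx":0,"ty":0,"tz":0,"ax":0,"ay":0,"az":0,"gripper":100},{"tx":0,"ty":0,"tz":0,"ax":0,"ay":0,"az":0,"gripper":100},{"tx":0,"ty":0,"tz":0,"ax":0,"ay":0,"az":0,"gripper":100}]'
python3 -c "
from h import *
hang()
p,R=gpose(15,0,187)
go(p+R[:,2]*.009,R)"
```

```text
clock: 6.43
eef_pos: [0.5797, -0.3228, 0.1808]
orientation: [-179.3, 74.6, 131.1]
contact_force: [0.2, 0.6, 0.1]
grip_width: 0.0856
clock: 6.85
eef_pos: [0.5794, -0.3226, 0.1807]
orientation: [-179.3, 74.6, 131.1]
contact_force: [0.7, 0.4, 0.2]
grip_width: 0.0657
clock: 7.27
eef_pos: [0.5794, -0.3227, 0.1807]
orientation: [-179.3, 74.6, 131.1]
contact_force: [0.1, 0.5, -0.2]
grip_width: 0.052
145 783 x [-4.7 -1.7  2.2] y [-19.3  -7.1   4.2]
165 777 x [-4.5 -1.7  2.6] y [-18.2  -6.6   5.4]
185 784 x [-4.3 -1.3  2.8] y [-17.2  -5.1   6.6]
205 738 x [-3.8 -1.   3.2] y [-16.7  -4.4   7.3]
blade x [-20.  11.] y [-38.  25.]
145 824 x [-8.7 -5.8 -1.9] y [-19.7  -7.5   3.6]
165 811 x [-7.9 -5.1 -1.2] y [-18.9  -7.    4.8]
185 804 x [-7.  -4.2 -0.3] y [-17.9  -5.4   6. ]
205 748 x [-6.1 -3.4  0.8] y [-16.4  -4.8   7.2]
blade x [-25.   6.] y [-38.  24.]
145 862 x [-11.7  -8.9  -5. ] y [-19.4  -7.2   4.1]
165 835 x [-10.6  -7.9  -3.8] y [-18.6  -6.7   5.3]
185 828 x [-9.4 -6.5 -2.5] y [-17.6  -5.3   6.5]
205 752 x [-8.  -5.3 -1.1] y [-16.7  -4.7   7.2]
blade x [-29.   1.] y [-38.  24.]
t [ 0.1 -0.7 -0.4] a [-0.4 -0.4  0.1] | 7.4167 [-23.  15. -59. -56. -26.   7.] F [-0.  -0.2 -0.1]
```

```bash
python3 -m crank '[{"tx":0,"ty":0,"tz":0,"ax":0,"ay":0,"az":0,"gripper":255},{"tx":0,"ty":0,"tz":0,"ax":0,"ay":0,"az":0,"gripper":255},{"tx":0,"ty":0,"tz":0,"ax":0,"ay":0,"az":0,"gripper":255},{"tx":0,"ty":0,"tz":0,"ax":0,"ay":0,"az":0,"gripper":255},{"tx":0,"ty":0,"tz":0,"ax":0,"ay":0,"az":0,"gripper":255}]'
python3 -m crank '[{"tx":0,"ty":0,"tz":0,"ax":0,"ay":0,"az":0,"gripper":255},{"tx":0,"ty":0,"tz":0,"ax":0,"ay":0,"az":0,"gripper":255},{"tx":0,"ty":0,"tz":0,"ax":0,"ay":0,"az":0,"gripper":255},{"tx":0,"ty":0,"tz":0,"ax":0,"ay":0,"az":0,"gripper":255},{"tx":0,"ty":0,"tz":0,"ax":0,"ay":0,"az":0,"gripper":255}]'
python3 -c "
from h import *
hang()
p,R=gpose(15,0,187)
go(p+R[:,2]*.009+[0,0,.047],R)"
```

```text
clock: 7.83
eef_pos: [0.5795, -0.3226, 0.1808]
orientation: [-179.3, 74.6, 131.1]
contact_force: [-0.3, -0.8, 0.3]
grip_width: 0.0252
clock: 8.25
eef_pos: [0.5795, -0.3227, 0.1808]
orientation: [-179.3, 74.6, 131.1]
contact_force: [-0.0, 0.3, -0.0]
grip_width: 0.0253
145 852 x [-10.6  -8.1  -4.6] y [-8.7  3.1 14.9]
165 836 x [-9.5 -7.1 -3.3] y [-9.4  2.6 14.6]
185 841 x [-8.3 -5.6 -1.7] y [-9.5  2.7 14.8]
205 765 x [-7.1 -4.6 -0.7] y [-10.2   1.7  14.4]
blade x [-27.   1.] y [-25.  40.]
145 851 x [-10.6  -8.1  -4.6] y [-8.7  3.1 14.8]
165 830 x [-9.5 -7.  -3.4] y [-9.4  2.6 14.6]
185 840 x [-8.3 -5.7 -2. ] y [-9.6  2.7 14.7]
205 755 x [-7.1 -4.6 -0.6] y [-10.2   1.7  14.4]
blade x [-27.   1.] y [-25.  40.]
145 854 x [-10.6  -8.   -4.6] y [-8.3  3.1 14.9]
165 832 x [-9.5 -7.  -3.2] y [-9.4  2.6 14.6]
185 839 x [-8.3 -5.8 -1.9] y [-9.5  2.2 14.8]
205 770 x [-7.  -4.5 -0.6] y [-10.    1.7  14.5]
blade x [-27.   1.] y [-25.  40.]
t [-45.2  -0.9 -12.8] a [-0.4 -0.4  0.1] | 8.4 [-23.  15. -59. -56. -26.   7.] F [-0.   0.9  1. ]
```

```bash
python3 -m crank '[{"tx":-9,"ty":0,"tz":-2.5,"ax":0,"ay":0,"az":0,"gripper":255},{"tx":-18,"ty":0,"tz":-5,"ax":0,"ay":0,"az":0,"gripper":255},{"tx":-27,"ty":0,"tz":-7.5,"ax":0,"ay":0,"az":0,"gripper":255},{"tx":-36,"ty":0,"tz":-10,"ax":0,"ay":0,"az":0,"gripper":255},{"tx":-45,"ty":0,"tz":-12.5,"ax":0,"ay":0,"az":0,"gripper":255}]'
python3 - <<'E'
from h import *
p,R=gpose(15,0,187)
go(p+R[:,2]*.009+[0,0,.047],R)
b=snap('side'); a=snap('scene'); print(monitor.observe()['grip_width'])
i1=cv2.resize(a['img'][85:205,130:250],None,fx=3.2,fy=3.2,interpolation=cv2.INTER_CUBIC)
i2=cv2.resize(b['img'][150:270,260:380],None,fx=3.2,fy=3.2,interpolation=cv2.INTER_CUBIC)
save('lift',np.hstack([i1,i2]))
E
```

```text
clock: 8.82
eef_pos: [0.5786, -0.3223, 0.2264]
orientation: [-179.0, 74.5, 131.3]
contact_force: [-0.3, -0.7, -2.3]
grip_width: 0.0254
t [-1.5 -0.3  0.1] a [-0.4 -0.5  0.2] | 8.8167 [-23.   7. -57. -47. -26.   7.] F [-0.3 -0.7 -2.3]
0.02520479093053868
```

View pics/lift.png

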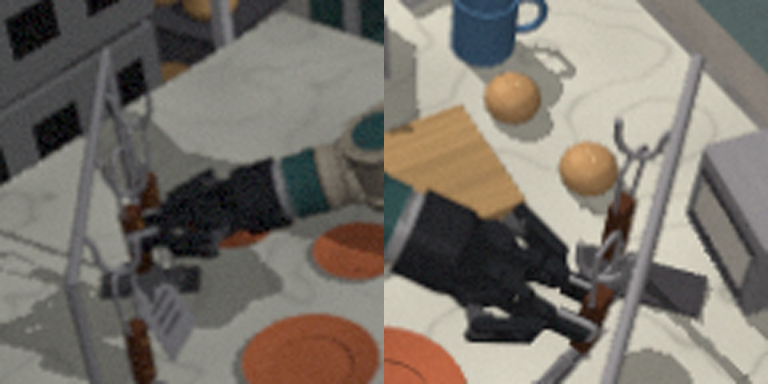

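Picture 7: the turner is held and lifted about 46 mm. The loop clears the saddle, at left (125,150) and right (610,250). I draw it away in two stages because of the joint-3 limit.

```bash
python3 -m crank '[{"tx":-2,"ty":0,"tz":-4,"ax":0,"ay":0,"az":0,"gripper":255},{"tx":0,"ty":0,"tz":-12,"ax":0,"ay":0,"az":0,"gripper":255},{"tx":2,"ty":0,"tz":-20,"ax":0,"ay":0,"az":0,"gripper":255},{"tx":4,"ty":0,"tz":-28,"ax":0,"ay":0,"az":0,"gripper":255},{"tx":5.5,"ty":0,"tz":-36,"ax":0,"ay":0,"az":0,"gripper":255}]'
python3 -c "
from h import *
o=monitor.observe();d=o['eef_pos']-RO;print((d@RX*1e3).round(1),(d@RY*1e3).round(1),d[2]*1e3,o['joint_pos'].round(1),o['contact_force'].round(1),o['grip_width'])"
```

```text
clock: 9.33
eef_pos: [0.5548, -0.2939, 0.2303]
orientation: [-179.0, 74.5, 131.3]
contact_force: [-0.7, 0.4, -1.1]
grip_width: 0.0252
-7.3 1.3 230.28755548409592 [-20.3   3.2 -60.3 -45.9 -28.2   8.3] [-0.7  0.4 -1.1] 0.02522289873202336
```

```bash
cat >> h.py <<'E'
BY=np.radians(61.3);BX=np.array([np.cos(BY),np.sin(BY),0]);BYv=np.array([-np.sin(BY),np.cos(BY),0]);BO=np.array([.573,.278,0])
def bx(x,y,z): return BO+BX*x/1e3+BYv*y/1e3+[0,0,z/1e3]
TIP=np.array([152,0,-23.5])
def pry(x,z,beta=8,y=0): # TCP pose with blade tip at box (x,y,z), blade pitched up beta deg
    a=np.radians(beta-8); Z=np.array([0,0,1.]); R=axes(BX*np.cos(a)+Z*np.sin(a),BX*np.sin(a)-Z*np.cos(a))
    return bx(x,y,z)-R@TIP/1e3, R
E
python3 -m crank '[{"tx":2,"ty":0,"tz":-8,"ax":0,"ay":0,"az":0,"gripper":255},{"tx":0,"ty":0,"tz":-16,"ax":0,"ay":0,"az":0,"gripper":255},{"tx":-10,"ty":0,"tz":-30,"ax":0,"ay":3,"az":0,"gripper":255},{"tx":-20,"ty":0,"tz":-45,"ax":0,"ay":8,"az":0,"gripper":255},{"tx":-30,"ty":0,"tz":-60,"ax":0,"ay":14,"az":0,"gripper":255}]'
python3 -c "
from h import *
go(*pry(-140,110))"
```

```text
clock: 9.75
eef_pos: [0.5304, -0.2624, 0.2641]
orientation: [-179.4, 64.5, 131.1]
contact_force: [1.3, -1.4, -2.5]
grip_width: 0.0253
t [ 280.1  111.5 -176. ] a [38.6 56.3 61.6] | 9.75 [-18. -13. -54. -13. -28.  14.] F [ 1.3 -1.4 -2.5]
```

```bash
python3 -m crank '[{"tx":12,"ty":8,"tz":-16,"ax":15,"ay":22,"az":24,"gripper":255},{"tx":25,"ty":16,"tz":-32,"ax":15,"ay":22,"az":24,"gripper":255},{"tx":38,"ty":24,"tz":-48,"ax":15,"ay":22,"az":24,"gripper":255},{"tx":50,"ty":32,"tz":-64,"ax":15,"ay":22,"az":24,"gripper":255},{"tx":62,"ty":39,"tz":-79,"ax":15,"ay":22,"az":24,"gripper":255}]'
python3 -c "
from h import *
go(*pry(-140,110))"
```

```text
clock: 10.17
eef_pos: [0.4976, -0.1623, 0.2442]
orientation: [167.1, 40.8, 97.1]
contact_force: [2.1, -0.2, -2.1]
grip_width: 0.0256
t [247.4 -39.4 -14.4] a [24.7 35.6 38.7] | 10.1667 [ -5. -10. -36.  38. -35.  64.] F [ 2.1 -0.2 -2.1]
```

```bash
python3 -m crank '[{"tx":20,"ty":-3,"tz":-6,"ax":15,"ay":22,"az":24,"gripper":255},{"tx":40,"ty":-6,"tz":-12,"ax":15,"ay":22,"az":24,"gripper":255},{"tx":60,"ty":-9,"tz":-18,"ax":15,"ay":22,"az":24,"gripper":255},{"tx":80,"ty":-12,"tz":-24,"ax":15,"ay":22,"az":24,"gripper":255},{"tx":100,"ty":-15,"tz":-29,"ax":15,"ay":22,"az":24,"gripper":255}]'
python3 -c "
from h import *
go(*pry(-140,130))"
```

```text
clock: 10.58
eef_pos: [0.4666, -0.0744, 0.1973]
orientation: [171.9, 14.5, 75.2]
contact_force: [0.9, -0.7, -1.9]
grip_width: 0.0254
t [104.5 -66.1  58. ] a [ 9.7 13.5 14.8] | 10.5833 [ -7.  -3. -26.  61. -15.  96.] F [ 0.9 -0.7 -1.9]
```

```bash
python3 -m crank '[{"tx":20,"ty":-13,"tz":11,"ax":9.7,"ay":13.5,"az":14.8,"gripper":255},{"tx":40,"ty":-26,"tz":22,"ax":9.7,"ay":13.5,"az":14.8,"gripper":255},{"tx":60,"ty":-40,"tz":34,"ax":9.7,"ay":13.5,"az":14.8,"gripper":255},{"tx":80,"ty":-53,"tz":46,"ax":9.7,"ay":13.5,"az":14.8,"gripper":255},{"tx":96,"ty":-66,"tz":58,"ax":9.7,"ay":13.5,"az":14.8,"gripper":255}]'
python3 - <<'E'
from h import *
go(*pry(-140,130))
w=snap('wrist');c=cloud(w);ok=w['range_z']>0;save('w3',w['img'],1.2)
o=monitor.observe();R0=Ro.from_euler('xyz',o['orientation'],degrees=True).as_matrix()
t=(c-o['eef_pos'])@R0*1000
S=cv2.cvtColor(w['img'],cv2.COLOR_RGB2HSV)[...,1]
m=ok&(t[...,0]>70)&(t[...,0]<165)&(abs(t[...,1])<50)&(abs(t[...,2]+10)<25)&(S<60)
q=t[m];A=np.c_[q[:,:2],np.ones(len(q))]
for _ in range(4):
    f=np.linalg.lstsq(A,q[:,2],rcond=None)[0]; k=abs(A@f-q[:,2])<2.5; q,A=q[k],A[k]
print(len(q),'plane z=',f.round(3),'xr',np.percentile(q[:,0],[1,99.5]).round(1),'yr',np.percentile(q[:,1],[.5,99.5]).round(1))
far=q[q[:,0]>135]; print('tip z',np.median(far[far[:,0]>145][:,2]) if (far[:,0]>145).any() else '')
rc=cv2.minAreaRect(q[:,:2].astype(np.float32)); print(rc,cv2.boxPoints(rc).round(1).tolist())
# lid in world
Z=c[...,2]
m=ok&(Z>.08)&(Z<.1)&(np.hypot(c[...,0]-.57,c[...,1]-.275)<.16)&~((t[...,0]<170)&(abs(t[...,1])<45)); p=c[m]; print('lid n',len(p),'z',np.median(p[:,2]))
rc=cv2.minAreaRect((p[:,:2]*1000).astype(np.float32)); print(rc,cv2.boxPoints(rc).round().tolist())
E
```

```text
clock: 11.0
eef_pos: [0.4303, 0.0116, 0.1073]
orientation: [179.8, 0.2, 61.3]
contact_force: [0.2, -0.0, -2.1]
grip_width: 0.0252
t [10.2 -2.8  0.7] a [0.2 0.2 0. ] | 11.0 [ -7.   1. -32.  57.  -0. 112.] F [ 0.2 -0.  -2.1]
16383 plane z= [-0.163  0.326 -8.406] xr [ 70.7 129.5] yr [-22.8  48.2]
tip z 
((100.77061462402344, 12.427618026733398), (74.8526382446289, 61.52650833129883), 89.99693298339844) [[70.0, -25.0], [131.5, -25.0], [131.5, 49.900001525878906], [70.0, 49.900001525878906]]
lid n 0 z nan
((0.0, 0.0), (0.0, 0.0), 0.0) [[0.0, 0.0], [0.0, 0.0], [0.0, 0.0], [0.0, 0.0]]
  return _methods._mean(a, axis=axis, dtype=dtype,
  ret = ret.dtype.type(ret / rcount)
```

View pics/w3.png

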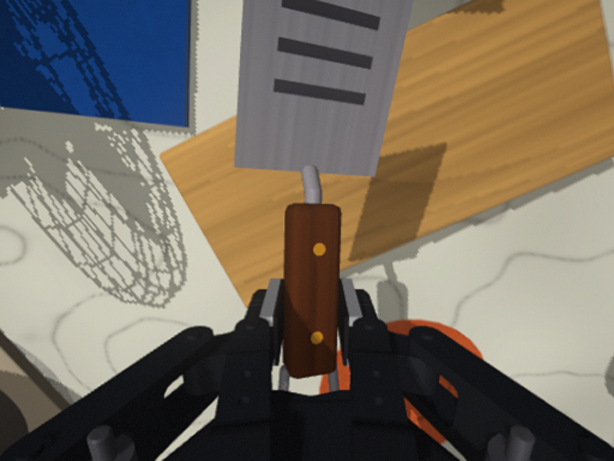

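```bash
cat > bl.py <<'E'
from h import *
def blade(w=None,pr=True):
    w=w or snap('wrist');c=cloud(w);ok=w['range_z']>0
    o=monitor.observe();R0=Ro.from_euler('xyz',o['orientation'],degrees=True).as_matrix()
    t=(c-o['eef_pos'])@R0*1000
    hsv=cv2.cvtColor(w['img'],cv2.COLOR_RGB2HSV).astype(int);S=hsv[...,1];H=hsv[...,0]
    out=[]
    for nm,m in (('blade',ok&(t[...,0]>68)&(t[...,0]<175)&(abs(t[...,1])<60)&(abs(t[...,2]+15)<35)&(S<70)),('grip',ok&(t[...,0]>10)&(t[...,0]<50)&(abs(t[...,1])<30)&(abs(t[...,2]+25)<30)&(S>90)&((H<16)|(H>170)))):
        q=t[m];A=np.c_[q[:,:2],np.ones(len(q))]
        for _ in range(6):
            f=np.linalg.lstsq(A,q[:,2],rcond=None)[0]; e=abs(A@f-q[:,2]); k=e<max(2,2.5*np.median(e)); q,A=q[k],A[k]
        print(nm,len(q),'plane',f.round(3),'rms',np.std(A@f-q[:,2]).round(2),'x',np.percentile(q[:,0],[.5,99.5]).round(1))
        for x0 in np.arange(15,175,15):
            k=abs(q[:,0]-x0)<3
            if k.sum()>20:
                y=q[k]; lo,hi=np.percentile(y[:,1],[.5,99.5]); print('  x',x0,'y',lo.round(1),hi.round(1),'z lo/mid/hi',[np.median(y[abs(y[:,1]-v)<4][:,2]).round(1) for v in (lo+4,(lo+hi)/2,hi-4)])
    return t
if __name__=='__main__': blade(load('wrist'))
E
python3 bl.py
```

```text
blade 16757 plane [-0.163  0.326 -8.415] rms 0.69 x [ 68.4 129.5]
  x 75 y -24.0 42.1 z lo/mid/hi [np.float64(-27.3), np.float64(-17.7), np.float64(-8.2)]
  x 90 y -22.3 44.2 z lo/mid/hi [np.float64(-29.3), np.float64(-19.6), np.float64(-10.1)]
  x 105 y -20.0 46.2 z lo/mid/hi [np.float64(-30.7), np.float64(-21.1), np.float64(-11.8)]
  x 120 y -17.9 48.5 z lo/mid/hi [np.float64(-32.5), np.float64(-23.0), np.float64(-13.5)]
grip 2642 plane [  0.22    0.322 -45.79 ] rms 0.73 x [10.2 47.1]
  x 15 y -1.8 19.6 z lo/mid/hi [np.float64(-41.7), np.float64(-39.8), np.float64(-37.4)]
  x 30 y -1.3 20.2 z lo/mid/hi [np.float64(-38.3), np.float64(-36.7), np.float64(-33.9)]
  x 45 y -0.6 20.1 z lo/mid/hi [np.float64(-34.7), np.float64(-32.8), np.float64(-30.8)]
```

```bash
python3 - <<'E'
from h import *
def chk(w):
    o=monitor.observe();R0=Ro.from_euler('xyz',o['orientation'],degrees=True).as_matrix()
    print('cam in tool',(R0.T@(w['position']-o['eef_pos'])*1000).round(1),Ro.from_matrix(R0.T@w['rotation']).as_euler('xyz',degrees=True).round(2), o['orientation'])
    c=cloud(w);p=c[(w['range_z']>0)&(c[...,2]<.05)].reshape(-1,3); k=abs(p[:,2])<.05;A=np.c_[p[k][:,:2],np.ones(k.sum())]; f=np.linalg.lstsq(A,p[k][:,2],rcond=None)[0];print(f,'med z',np.median(p[:,2]))
chk(load('wrist'));chk(snap('wrist'))
E
python3 bl.py
```

```text
cam in tool [  76.     5.6 -169.4] [-17.05   0.6   90.1 ] [-179.61392461    0.29948882   61.51837093]
[ 0.02711517  0.02507679 -0.00411011] med z 0.002272550205618118
cam in tool [ 7.640e+01 -1.000e-01 -1.642e+02] [-17.09  -0.    90.02] [-179.66313685    0.38546974   61.6099489 ]
[ 0.02794672  0.02446652 -0.00423572] med z 0.0023680444655826693
blade 16771 plane [-0.157  0.337 -0.862] rms 0.69 x [ 68.4 130. ]
  x 75 y -31.4 34.4 z lo/mid/hi [np.float64(-21.9), np.float64(-12.3), np.float64(-2.5)]
  x 90 y -29.6 36.6 z lo/mid/hi [np.float64(-23.7), np.float64(-13.9), np.float64(-4.1)]
  x 105 y -27.4 38.6 z lo/mid/hi [np.float64(-25.3), np.float64(-15.5), np.float64(-5.5)]
  x 120 y -25.2 41.1 z lo/mid/hi [np.float64(-27.0), np.float64(-17.0), np.float64(-7.2)]
grip 2646 plane [  0.229   0.338 -38.587] rms 0.72 x [10.2 47.5]
  x 15 y -8.4 12.6 z lo/mid/hi [np.float64(-36.6), np.float64(-34.6), np.float64(-32.2)]
  x 30 y -8.3 13.0 z lo/mid/hi [np.float64(-33.3), np.float64(-31.6), np.float64(-28.7)]
  x 45 y -8.2 12.9 z lo/mid/hi [np.float64(-29.7), np.float64(-27.8), np.float64(-25.4)]
```

```bash
cat >> h.py <<'E'
N_=np.array([-.157,.337,-1]);N_/=np.linalg.norm(N_)
D_=np.array([1,.143,-.109]);D_/=np.linalg.norm(D_)
MT=np.c_[D_,np.cross(N_,D_),N_]  # blade axes (dir, left, up) in tool
E
python3 - <<'E'
from h import *
w=load('wrist');c=cloud(w);o=monitor.observe();R0=Ro.from_euler('xyz',o['orientation'],degrees=True).as_matrix()
t=(c-o['eef_pos'])@R0*1000
b=t@MT; c0=MT[:,2]@np.array([0,0,-.86])
S=cv2.cvtColor(w['img'],cv2.COLOR_RGB2HSV)[...,1]
m=(w['range_z']>0)&(abs(b[...,2]-c0)<3)&(S<70)&(t[...,0]>40)
q=b[m]; print('plane off',c0,np.median(q[:,2]),'y',np.percentile(q[:,1],[.5,99.5]))
for y in(-28,-15,15,28):
    k=abs(q[:,1]-y-q[:,1].mean())<3; print(y,np.sort(q[k][:,0])[5:8],q[k][:,0].max())
E
```

```text
plane off 0.8060940705155787 0.8547588206917158 y [-24.78063461  44.61255471]
-28 [60.15533756 60.34792995 60.508942  ] 135.67797548006766
-15 [60.46925125 60.47889914 60.4926578 ] 132.98322579948388
15 [60.32941932 60.39720493 60.47290223] 126.26294448571468
28 [60.31286542 60.34252876 60.40136049] 123.6144058353396
```

```bash
cat >> h.py <<'E'
TB=np.array([155.3,9.9,.85])
def bpose(tip,dirv,beta):
    a=np.radians(beta);Z=np.array([0,0,1.]);d=dirv*np.cos(a)+Z*np.sin(a);u=Z*np.cos(a)-dirv*np.sin(a)
    B=np.c_[d,np.cross(u,d),u]; return tip-B@TB/1e3, B@MT.T
def pry(x,z,beta=5,y=0): return bpose(bx(x,y,z),BX,beta)
E
python3 - <<'E'
from h import *
for n in('scene','side'):
    s=snap(n);c=cloud(s);ok=s['range_z']>0
    d=c-BO;X=d@BX*1e3;Y=d@BYv*1e3;Z=c[...,2]*1e3
    m=ok&(Z>82)&(Z<97)&(abs(X)<110)&(abs(Y)<105)
    f=[];b=[]
    for y in range(-80,81,10):
        k=m&(abs(Y-y)<5)
        if k.sum()>10: f.append((y,np.sort(X[k])[1])); b.append((y,np.sort(X[k])[-2]))
    f=np.array(f);b=np.array(b); print(n,m.sum(),'Z',np.median(Z[m]))
    for q in(f,b):
        pf=np.polyfit(q[:,0],q[:,1],1); e=abs(np.polyval(pf,q[:,0])-q[:,1]); pf=np.polyfit(*q[e<4].T,1); print('   x0',pf[1].round(1),'slope deg',np.degrees(pf[0]).round(2),q[:,1].round())
    k=m&(abs(X)<60); print('   Y range',np.percentile(Y[k],[1,99]).round(1))
go(*pry(-130,110,5))
E
```

```text
scene 2785 Z 89.25097798143211
   x0 -85.3 slope deg -0.06 [-85. -87. -85. -84. -85. -86. -85. -85. -85. -86. -85. -87. -86. -86.
 -85. -84. -86.]
   x0 74.6 slope deg -0.66 [75. 79. 78. 78. 72. 73. 71. 72. 72. 72. 72. 73. 77. 79. 77. 77. 72.]
   Y range [-93.4  90. ]
side 643 Z 89.47763414601728
   x0 -87.1 slope deg -0.18 [-90. -87. -87. -88. -87. -85. -66. -88. -93.]
   x0 -26.1 slope deg -21.37 [ 73.  69.  74.  70.  71. -33. -35. -52. -34.]
   Y range [-91.5  89.7]
t [17.7  8.  12. ] a [-19.2  -2.3  -5.9] | 11.2 [ -7.   1. -32.  57.  -0. 112.] F [ 0.   0.2 -1.4]<stdin>:12: RankWarning: Polyfit may be poorly conditioned
```

```bash
python3 -m crank '[{"tx":5,"ty":2,"tz":3,"ax":-6,"ay":-0.7,"az":-2,"gripper":255},{"tx":10,"ty":4,"tz":6,"ax":-12,"ay":-1.5,"az":-4,"gripper":255},{"tx":14,"ty":6,"tz":9,"ax":-19,"ay":-2.3,"az":-6,"gripper":255},{"tx":18,"ty":8,"tz":12,"ax":-19.2,"ay":-2.3,"az":-6,"gripper":255},{"tx":18,"ty":8,"tz":12,"ax":-19.2,"ay":-2.3,"az":-6,"gripper":255}]'
python3 - <<'E'
from h import *
go(*pry(-105,78,5)); go(*pry(-76,78,5))
a=snap('scene');b=snap('side')
# check tip: project predicted tip corners
o=monitor.observe();R0=Ro.from_euler('xyz',o['orientation'],degrees=True).as_matrix()
tipw=lambda y:o['eef_pos']+R0@MT@(np.array([155.3,9.9+y,.85]))/1e3
P=np.array([tipw(-35),tipw(0),tipw(35)]);print('tip world',P.round(4).tolist(),'box x',((P-BO)@BX*1e3).round(1),'y',((P-BO)@BYv*1e3).round(1))
ims=[]
for s in(a,b):
    im=s['img'].copy()
    for u in proj(s,P): cv2.circle(im,tuple(int(v) for v in u.round()),1,(0,255,0),-1)
    u=proj(s,P)[1].astype(int); x0=max(0,u[0]-60);y0=max(0,u[1]-60); ims.append(cv2.resize(im[y0:y0+120,x0:x0+120],(390,390),interpolation=cv2.INTER_CUBIC))
save('tip',np.hstack(ims))
E
```

```text
clock: 11.62
eef_pos: [0.4437, 0.0246, 0.0951]
orientation: [161.0, 3.5, 67.1]
contact_force: [-0.2, -0.4, -0.6]
grip_width: 0.0254
t [26.3 -5.8 29.6] a [-0.1 -0.1  0.2] | 11.6167 [  3.  -7. -44.  37. -11. 113.] F [-0.2 -0.4 -0.6]
t [55.1 -2.5 28.9] a [-0.1 -0.1  0.2] | 11.6167 [  3.  -7. -44.  37. -11. 113.] F [-0.2 -0.4 -0.6]
tip world [[0.544, 0.1474, 0.1123], [0.5133, 0.1642, 0.1123], [0.4826, 0.1809, 0.1122]] box x [-128.5 -128.5 -128.6] y [-37.3  -2.3  32.7]
```

View pics/tip.png

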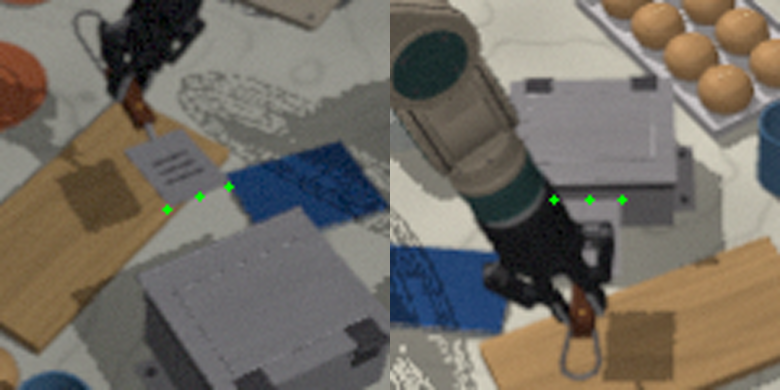

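Picture 9: the blade is level, and its front edge is about 3 mm short of my predicted marks at (200,197) scene and (590,200) side. It faces the lid's front edge squarely. Now I lower it and slide it under.

```bash
python3 -m crank '[{"tx":0,"ty":-2,"tz":10,"ax":0,"ay":0,"az":0,"gripper":255},{"tx":2,"ty":-4,"tz":20,"ax":0,"ay":0,"az":0,"gripper":255},{"tx":10,"ty":-6,"tz":29,"ax":0,"ay":0,"az":0,"gripper":255},{"tx":18,"ty":-6,"tz":30,"ax":0,"ay":0,"az":0,"gripper":255},{"tx":26,"ty":-6,"tz":30,"ax":0,"ay":0,"az":0,"gripper":255}]'
python3 -c "
from h import *
sh=lambda:None
go(*pry(-74,78,5))"
```

```text
clock: 12.13
eef_pos: [0.4609, 0.0442, 0.0646]
orientation: [160.9, 3.4, 66.9]
contact_force: [0.3, 0.3, -1.9]
grip_width: 0.0254
t [30.5 -0.8 -1.2] a [-0.  -0.  -0.1] | 12.1333 [  5.  -2. -44.  32. -12. 116.] F [ 0.3  0.3 -1.9]
```

```bash
python3 -m crank '[{"tx":6,"ty":-1,"tz":-1,"ax":0,"ay":0,"az":0,"gripper":255},{"tx":12,"ty":-1,"tz":-1,"ax":0,"ay":0,"az":0,"gripper":255},{"tx":18,"ty":-1,"tz":-1,"ax":0,"ay":0,"az":0,"gripper":255},{"tx":24,"ty":-1,"tz":-1,"ax":0,"ay":0,"az":0,"gripper":255},{"tx":30,"ty":-1,"tz":-1,"ax":0,"ay":0,"az":0,"gripper":255}]'
python3 -c "
from h import *
go(*pry(-74,78,5))
H=74.5
for ph in (10,25,45,65,85,100,107):
    a=np.radians(ph); s=148 if ph<15 else 145
    go(*pry(H-s*np.cos(a)+3,85+s*np.sin(a),5))"
```

```text
clock: 12.55
eef_pos: [0.4695, 0.0732, 0.0628]
orientation: [160.9, 3.4, 67.0]
contact_force: [0.6, 0.1, -1.7]
grip_width: 0.0254
t [ 0.4  2.6 -0. ] a [-0.  -0.1  0.1] | 12.55 [ 10.   0. -42.  33. -13. 120.] F [ 0.6  0.1 -1.7]
t [  4.1  13.9 -31. ] a [-0.  -0.1  0.1] | 12.55 [ 10.   0. -42.  33. -13. 120.] F [ 0.6  0.1 -1.7]
t [ 16.2  27.2 -64.9] a [-0.  -0.1  0.1] | 12.55 [ 10.   0. -42.  33. -13. 120.] F [ 0.6  0.1 -1.7]
t [  42.5   43.9 -104.5] a [-0.  -0.1  0.1] | 12.55 [ 10.   0. -42.  33. -13. 120.] F [ 0.6  0.1 -1.7]
t [  81.7   58.1 -132.7] a [-0.  -0.1  0.1] | 12.55 [ 10.   0. -42.  33. -13. 120.] F [ 0.6  0.1 -1.7]
t [ 129.2   67.8 -146.2] a [-0.  -0.1  0.1] | 12.55 [ 10.   0. -42.  33. -13. 120.] F [ 0.6  0.1 -1.7]
t [ 166.9   71.6 -145.5] a [-0.  -0.1  0.1] | 12.55 [ 10.   0. -42.  33. -13. 120.] F [ 0.6  0.1 -1.7]
t [ 184.2   72.2 -142.1] a [-0.  -0.1  0.1] | 12.55 [ 10.   0. -42.  33. -13. 120.] F [ 0.6  0.1 -1.7]
```

```bash
python3 -m crank '[{"tx":0,"ty":3,"tz":-6,"ax":0,"ay":0,"az":0,"gripper":255},{"tx":1,"ty":5,"tz":-12,"ax":0,"ay":0,"az":0,"gripper":255},{"tx":2,"ty":8,"tz":-18,"ax":0,"ay":0,"az":0,"gripper":255},{"tx":3,"ty":11,"tz":-25,"ax":0,"ay":0,"az":0,"gripper":255},{"tx":4,"ty":14,"tz":-31,"ax":0,"ay":0,"az":0,"gripper":255}]'
cat > lid.py <<'E'
from h import *
import sys
H=74.5
def angle():
    out=[]
    for n in('scene','side'):
        s=snap(n);c=cloud(s);ok=s['range_z']>0;d=c-BO;X=d@BX*1e3-H;Y=d@BYv*1e3;Z=c[...,2]*1e3-86
        S=cv2.cvtColor(s['img'],cv2.COLOR_RGB2HSV)[...,1]
        rr=np.hypot(X,Z);ph=np.degrees(np.arctan2(Z,-X)); m=ok&(abs(Y)<95)&(abs(Y)>(45 if 'y' in sys.argv else 0))&(rr>60)&(rr<172)&(ph>-8)&(ph<125)&(S<75)
        h,e=np.histogram(ph[m],bins=np.arange(-8,126,3)); i=h.argsort()[::-1][:4]; out.append([(int(e[j]+1.5),int(h[j])) for j in i])
    return out
print('lid',angle())
for ph in (10,25,45,65,85,100,107):
    a=np.radians(ph); s=148 if ph<15 else 145
    print(ph,end=' ');go(*pry(H-s*np.cos(a)+3,85+s*np.sin(a),5))
E
python3 lid.py
```

```text
clock: 12.97
eef_pos: [0.4736, 0.0766, 0.0966]
orientation: [161.0, 3.5, 67.0]
contact_force: [-1.2, -1.2, -3.6]
grip_width: 0.0252
lid [[(8, 862), (11, 851), (14, 71), (0, 36)], [(11, 458), (14, 123), (8, 113), (-3, 31)]]
10 t [ 0.3 -1.6  1. ] a [ 0.1 -0.1  0. ] | 13.0667 [ 10.  -2. -39.  38. -13. 121.] F [ 0.5 -0.1 -2.8]
25 t [ 12.5  11.7 -32.8] a [ 0.1 -0.1  0. ] | 13.0667 [ 10.  -2. -39.  38. -13. 121.] F [ 0.5 -0.1 -2.8]
45 t [ 38.8  28.5 -72.4] a [ 0.1 -0.1  0. ] | 13.0667 [ 10.  -2. -39.  38. -13. 121.] F [ 0.5 -0.1 -2.8]
65 t [  78.    42.6 -100.5] a [ 0.1 -0.1  0. ] | 13.0667 [ 10.  -2. -39.  38. -13. 121.] F [ 0.5 -0.1 -2.8]
85 t [ 125.6   52.4 -113.9] a [ 0.1 -0.1  0. ] | 13.0667 [ 10.  -2. -39.  38. -13. 121.] F [ 0.5 -0.1 -2.8]
100 t [ 163.3   56.1 -113.2] a [ 0.1 -0.1  0. ] | 13.0667 [ 10.  -2. -39.  38. -13. 121.] F [ 0.5 -0.1 -2.8]
107 t [ 180.6   56.7 -109.7] a [ 0.1 -0.1  0. ] | 13.0667 [ 10.  -2. -39.  38. -13. 121.] F [ 0.5 -0.1 -2.8]
```

Lid at about 10°. I follow the arc to 45° and then check.

```bash
python3 -m crank '[{"tx":2,"ty":2,"tz":-6,"ax":0,"ay":0,"az":0,"gripper":255},{"tx":4,"ty":4,"tz":-12,"ax":0,"ay":0,"az":0,"gripper":255},{"tx":6,"ty":6,"tz":-18,"ax":0,"ay":0,"az":0,"gripper":255},{"tx":9,"ty":9,"tz":-25,"ax":0,"ay":0,"az":0,"gripper":255},{"tx":12,"ty":12,"tz":-33,"ax":0,"ay":0,"az":0,"gripper":255}]'
python3 -m crank '[{"tx":5,"ty":4,"tz":-8,"ax":0,"ay":0,"az":0,"gripper":255},{"tx":9,"ty":7,"tz":-16,"ax":0,"ay":0,"az":0,"gripper":255},{"tx":14,"ty":10,"tz":-24,"ax":0,"ay":0,"az":0,"gripper":255},{"tx":20,"ty":14,"tz":-32,"ax":0,"ay":0,"az":0,"gripper":255},{"tx":26,"ty":17,"tz":-39,"ax":0,"ay":0,"az":0,"gripper":255}]'
python3 lid.py
```

```text
clock: 13.48
eef_pos: [0.4802, 0.0897, 0.1309]
orientation: [160.9, 3.5, 67.0]
contact_force: [-0.5, -1.0, -3.0]
grip_width: 0.025
clock: 13.9
eef_pos: [0.4951, 0.1155, 0.1723]
orientation: [160.9, 3.4, 67.0]
contact_force: [-0.3, 0.0, -2.9]
grip_width: 0.0254
lid [[(44, 1437), (47, 601), (35, 64), (0, 46)], [(-6, 69), (-3, 69), (0, 63), (44, 52)]]
10 t [-39.6 -31.3  73.2] a [ 0.1 -0.3  0. ] | 14.0 [ 14.  -3. -30.  49. -14. 125.] F [ 1.1 -0.8 -1.9]
25 t [-27.4 -18.   39.4] a [ 0.1 -0.3  0. ] | 14.0 [ 14.  -3. -30.  49. -14. 125.] F [ 1.1 -0.8 -1.9]
45 t [-1.1 -1.1 -0.1] a [ 0.1 -0.3  0. ] | 14.0 [ 14.  -3. -30.  49. -14. 125.] F [ 1.1 -0.8 -1.9]
65 t [ 38.2  13.1 -28.1] a [ 0.1 -0.3  0. ] | 14.0 [ 14.  -3. -30.  49. -14. 125.] F [ 1.1 -0.8 -1.9]
85 t [ 85.8  22.9 -41.4] a [ 0.1 -0.3  0. ] | 14.0 [ 14.  -3. -30.  49. -14. 125.] F [ 1.1 -0.8 -1.9]
100 t [123.5  26.7 -40.6] a [ 0.1 -0.3  0. ] | 14.0 [ 14.  -3. -30.  49. -14. 125.] F [ 1.1 -0.8 -1.9]
107 t [140.8  27.2 -37.1] a [ 0.1 -0.3  0. ] | 14.0 [ 14.  -3. -30.  49. -14. 125.] F [ 1.1 -0.8 -1.9]
```

Lid at 45°. I continue past upright to 100°.

```bash
python3 -m crank '[{"tx":7,"ty":3,"tz":-7,"ax":0,"ay":0,"az":0,"gripper":255},{"tx":14,"ty":6,"tz":-13,"ax":0,"ay":0,"az":0,"gripper":255},{"tx":22,"ty":8,"tz":-19,"ax":0,"ay":0,"az":0,"gripper":255},{"tx":30,"ty":11,"tz":-24,"ax":0,"ay":0,"az":0,"gripper":255},{"tx":38,"ty":13,"tz":-28,"ax":0,"ay":0,"az":0,"gripper":255}]'
python3 -m crank '[{"tx":9,"ty":2,"tz":-4,"ax":0,"ay":0,"az":0,"gripper":255},{"tx":18,"ty":4,"tz":-7,"ax":0,"ay":0,"az":0,"gripper":255},{"tx":28,"ty":6,"tz":-10,"ax":0,"ay":0,"az":0,"gripper":255},{"tx":38,"ty":8,"tz":-12,"ax":0,"ay":0,"az":0,"gripper":255},{"tx":48,"ty":10,"tz":-13,"ax":0,"ay":0,"az":0,"gripper":255}]'
python3 -m crank '[{"tx":8,"ty":1,"tz":0,"ax":0,"ay":0,"az":0,"gripper":255},{"tx":16,"ty":2,"tz":0,"ax":0,"ay":0,"az":0,"gripper":255},{"tx":24,"ty":3,"tz":1,"ax":0,"ay":0,"az":0,"gripper":255},{"tx":31,"ty":4,"tz":1,"ax":0,"ay":0,"az":0,"gripper":255},{"tx":38,"ty":4,"tz":1,"ax":0,"ay":0,"az":0,"gripper":255}]'
python3 lid.py
```

```text
clock: 14.42
eef_pos: [0.5136, 0.151, 0.2002]
orientation: [160.9, 3.4, 67.0]
contact_force: [-1.0, -0.4, -2.9]
grip_width: 0.0254
clock: 14.83
eef_pos: [0.5374, 0.1941, 0.2124]
orientation: [160.9, 3.4, 67.0]
contact_force: [-0.6, -0.9, -1.4]
grip_width: 0.0251
clock: 15.25
eef_pos: [0.5556, 0.2268, 0.2098]
orientation: [161.0, 3.5, 67.0]
contact_force: [-0.3, -0.9, -0.8]
grip_width: 0.0254
lid [[(101, 740), (104, 119), (0, 84), (-3, 67)], [(101, 320), (98, 116), (0, 100), (-6, 94)]]
10 t [-162.5  -56.   111.4] a [-0.  -0.1  0.1] | 15.35 [ 24.   7. -15.  57. -16. 135.] F [ 0.  -0.2 -1.3]
25 t [-150.4  -42.8   77.5] a [-0.  -0.1  0.1] | 15.35 [ 24.   7. -15.  57. -16. 135.] F [ 0.  -0.2 -1.3]
45 t [-124.1  -26.    37.9] a [-0.  -0.1  0.1] | 15.35 [ 24.   7. -15.  57. -16. 135.] F [ 0.  -0.2 -1.3]
65 t [-84.9 -11.9   9.7] a [-0.  -0.1  0.1] | 15.35 [ 24.   7. -15.  57. -16. 135.] F [ 0.  -0.2 -1.3]
85 t [-37.4  -2.1  -3.7] a [-0.  -0.1  0.1] | 15.35 [ 24.   7. -15.  57. -16. 135.] F [ 0.  -0.2 -1.3]
100 t [ 0.3  1.6 -3.1] a [-0.  -0.1  0.1] | 15.35 [ 24.   7. -15.  57. -16. 135.] F [ 0.  -0.2 -1.3]
107 t [17.7  2.2  0.4] a [-0.  -0.1  0.1] | 15.35 [ 24.   7. -15.  57. -16. 135.] F [ 0.  -0.2 -1.3]
```

```bash
python3 -m crank '[{"tx":4,"ty":0,"tz":1,"ax":0,"ay":0,"az":0,"gripper":255},{"tx":8,"ty":1,"tz":1,"ax":0,"ay":0,"az":0,"gripper":255},{"tx":12,"ty":1,"tz":1,"ax":0,"ay":0,"az":0,"gripper":255},{"tx":16,"ty":2,"tz":1,"ax":0,"ay":0,"az":0,"gripper":255},{"tx":20,"ty":2,"tz":1,"ax":0,"ay":0,"az":0,"gripper":255}]'
python3 -m crank '[{"tx":-10,"ty":0,"tz":0,"ax":0,"ay":0,"az":0,"gripper":255},{"tx":-35,"ty":0,"tz":0,"ax":0,"ay":0,"az":0,"gripper":255},{"tx":-70,"ty":0,"tz":0,"ax":0,"ay":0,"az":0,"gripper":255},{"tx":-105,"ty":0,"tz":0,"ax":0,"ay":0,"az":0,"gripper":255},{"tx":-140,"ty":0,"tz":0,"ax":0,"ay":0,"az":0,"gripper":255}]'
python3 lid.py | head -1
python3 - <<'E'
from h import *
# board: centre (.5195,.035), long axis yaw
s=load('scene')
B0=np.array([.5195,.035]); yaw=np.radians(-4.1); L=np.array([np.cos(yaw),np.sin(yaw),0])
for sg in (1,-1):
    d=sg*L; left=np.cross([0,0,1],d)
    for z in(60,20):
        tip=np.r_[B0,0]+d*.125+np.array([0,0,z/1e3]); print(sg,z,end=' ');p,R=bpose(tip,d,0);t,w=go(p,R);print(p.round(3))
E
```

```text
clock: 15.77
eef_pos: [0.5654, 0.2439, 0.2087]
orientation: [160.9, 3.5, 67.0]
contact_force: [-0.2, -0.8, -1.7]
grip_width: 0.0256
clock: 16.18
eef_pos: [0.5098, 0.1139, 0.2173]
orientation: [160.9, 3.5, 67.0]
contact_force: [-0.6, -0.9, -1.1]
grip_width: 0.025
lid [[(110, 410), (-3, 133), (0, 118), (-6, 94)], [(107, 461), (110, 380), (0, 93), (-3, 83)]]
1 60 t [-74.5 -38.3 159. ] a [  7.2 -25.   60. ] | 16.2833 [ 14.  -4. -25.  55. -14. 125.] F [ 1.1  0.4 -1.8]
[0.489 0.027 0.059]
1 20 t [-72.  -51.3 196.8] a [  7.2 -25.   60. ] | 16.2833 [ 14.  -4. -25.  55. -14. 125.] F [ 1.1  0.4 -1.8]
[0.489 0.027 0.019]
-1 60 t [-36.   10.5 173.3] a [ -11.8   33.9 -109.1] | 16.2833 [ 14.  -4. -25.  55. -14. 125.] F [ 1.1  0.4 -1.8]
[0.55  0.043 0.059]
-1 20 t [-33.5  -2.6 211. ] a [ -11.8   33.9 -109.1] | 16.2833 [ 14.  -4. -25.  55. -14. 125.] F [ 1.1  0.4 -1.8]
[0.55  0.043 0.019]
```

```bash
cat >> h.py <<'E'
yb=np.radians(-4.1); BL=np.array([np.cos(yb),np.sin(yb),0]); BC=np.array([.5195,.035,0])
def lay(z,beta=-4.5): return bpose(BC+BL*.125+np.array([0,0,z/1e3]),BL,beta)
E
python3 -m crank '[{"tx":-8,"ty":-4,"tz":12,"ax":4,"ay":-14,"az":32,"gripper":255},{"tx":-16,"ty":-8,"tz":24,"ax":4,"ay":-14,"az":32,"gripper":255},{"tx":-24,"ty":-12,"tz":36,"ax":4,"ay":-14,"az":32,"gripper":255},{"tx":-32,"ty":-16,"tz":48,"ax":4,"ay":-14,"az":32,"gripper":255},{"tx":-40,"ty":-20,"tz":60,"ax":4,"ay":-14,"az":32,"gripper":255}]'
python3 -c "
from h import *
go(*lay(60))"
```

```text
clock: 16.7
eef_pos: [0.4947, 0.0748, 0.1564]
orientation: [161.9, 6.5, 31.8]
contact_force: [0.0, -0.5, -2.1]
grip_width: 0.0256
t [-20.    8.2  95.2] a [  5.1 -15.2  26.2] | 16.7 [ 13.   6. -22.  62. -19. 160.] F [ 0.  -0.5 -2.1]
```

```bash
cat >> h.py <<'E'
LD=np.array([np.cos(np.radians(14)),np.sin(np.radians(14)),0]); BN=np.array([-BL[1],BL[0],0])
def lay(z,beta=-4.5): return bpose(BC-BN*.010+LD*.125+np.array([0,0,z/1e3]),LD,beta)
E
python3 -c "
from h import *
go(*lay(50)); p,R=lay(50); print(p,R[:,2])"
```

```text
t [-26.2  21.9 111. ] a [ 2.  -9.8  9.2] | 16.7 [ 13.   6. -22.  62. -19. 160.] F [ 0.  -0.5 -2.1]
[0.4921799  0.00818911 0.06133732] [-0.09490687 -0.36541692 -0.92601218]
```

```bash
python3 -m crank '[{"tx":-5,"ty":4,"tz":22,"ax":2,"ay":-9.8,"az":9.2,"gripper":255},{"tx":-10,"ty":8,"tz":44,"ax":2,"ay":-9.8,"az":9.2,"gripper":255},{"tx":-15,"ty":12,"tz":66,"ax":2,"ay":-9.8,"az":9.2,"gripper":255},{"tx":-20,"ty":16,"tz":88,"ax":2,"ay":-9.8,"az":9.2,"gripper":255},{"tx":-26,"ty":22,"tz":108,"ax":2,"ay":-9.8,"az":9.2,"gripper":255}]'
python3 - <<'E'
from h import *
p,R=lay(24);go(p,R);go(*lay(20))
import bl; bl.blade()
E
```

```text
clock: 17.12
eef_pos: [0.4928, 0.0087, 0.0628]
orientation: [161.9, 13.1, 20.1]
contact_force: [0.0, -0.2, -1.6]
grip_width: 0.025
t [ 5.5 -8.1 25.7] a [ 0.  -0.   0.4] | 17.1167 [  6.  17. -23.  59. -21. 166.] F [ 0.  -0.2 -1.6]
t [ 6.4 -9.3 29.4] a [ 0.  -0.   0.4] | 17.1167 [  6.  17. -23.  59. -21. 166.] F [ 0.  -0.2 -1.6]
blade 17336 plane [-0.171  0.337 -5.36 ] rms 0.7 x [ 68.4 132.1]
  x 75 y -31.5 34.5 z lo/mid/hi [np.float64(-27.4), np.float64(-17.7), np.float64(-7.8)]
  x 90 y -29.2 36.9 z lo/mid/hi [np.float64(-29.4), np.float64(-19.4), np.float64(-9.6)]
  x 105 y -27.4 38.8 z lo/mid/hi [np.float64(-31.2), np.float64(-21.3), np.float64(-11.7)]
  x 120 y -25.1 40.9 z lo/mid/hi [np.float64(-33.0), np.float64(-23.1), np.float64(-13.3)]
  x 135 y 25.1 42.9 z lo/mid/hi [np.float64(-17.8), np.float64(-16.3), np.float64(-14.7)]
grip 2830 plane [  0.212   0.33  -43.887] rms 0.72 x [10.2 49.5]
  x 15 y -12.4 13.1 z lo/mid/hi [np.float64(-42.5), np.float64(-40.8), np.float64(-37.8)]
  x 30 y -7.8 13.0 z lo/mid/hi [np.float64(-38.8), np.float64(-37.5), np.float64(-34.4)]
  x 45 y -7.6 13.4 z lo/mid/hi [np.float64(-35.7), np.float64(-33.7), np.float64(-31.2)]
```

```bash
python3 -m crank '[{"tx":1,"ty":-1.5,"tz":5,"ax":0,"ay":0,"az":0,"gripper":255},{"tx":2,"ty":-3,"tz":10,"ax":0,"ay":0,"az":0,"gripper":255},{"tx":3,"ty":-5,"tz":15,"ax":0,"ay":0,"az":0,"gripper":255},{"tx":4,"ty":-6.5,"tz":20,"ax":0,"ay":0,"az":0,"gripper":255},{"tx":5.5,"ty":-8,"tz":25,"ax":0,"ay":0,"az":0,"gripper":255}]'
python3 -m crank '[{"tx":0,"ty":0,"tz":0,"ax":0,"ay":0,"az":0,"gripper":255},{"tx":0,"ty":0,"tz":0,"ax":0,"ay":0,"az":0,"gripper":255},{"tx":0,"ty":0,"tz":0,"ax":0,"ay":0,"az":0,"gripper":255},{"tx":0,"ty":0,"tz":0,"ax":0,"ay":0,"az":0,"gripper":255},{"tx":0.4,"ty":-0.6,"tz":2,"ax":0,"ay":0,"az":0,"gripper":255}]'
python3 -c "
from h import *
go(*lay(22));go(*lay(19))"
```

```text
clock: 17.58
eef_pos: [0.4921, 0.0091, 0.0377]
orientation: [161.8, 13.0, 20.2]
contact_force: [0.2, 0.3, -1.7]
grip_width: 0.0254
clock: 18.0
eef_pos: [0.492, 0.0085, 0.0359]
orientation: [161.8, 13.0, 20.1]
contact_force: [-0.1, 0.4, -0.9]
grip_width: 0.0256
t [ 0.6 -0.5  2.4] a [ 0.1 -0.   0.3] | 18.0 [  6.  19. -24.  55. -21. 166.] F [-0.1  0.4 -0.9]
t [ 1.3 -1.4  5.2] a [ 0.1 -0.   0.3] | 18.0 [  6.  19. -24.  55. -21. 166.] F [-0.1  0.4 -0.9]
```

```bash
python3 -m crank '[{"tx":0.2,"ty":-0.3,"tz":1,"ax":0,"ay":0,"az":0,"gripper":255},{"tx":0.4,"ty":-0.6,"tz":2,"ax":0,"ay":0,"az":0,"gripper":255},{"tx":0.6,"ty":-0.9,"tz":3,"ax":0,"ay":0,"az":0,"gripper":255},{"tx":0.8,"ty":-1.1,"tz":3.5,"ax":0,"ay":0,"az":0,"gripper":255},{"tx":0.8,"ty":-1.2,"tz":4,"ax":0,"ay":0,"az":0,"gripper":255}]'
python3 -c "
from h import *
go(*lay(19))"
```

```text
clock: 18.42
eef_pos: [0.4911, 0.0082, 0.0309]
orientation: [161.8, 13.1, 20.1]
contact_force: [-0.8, 0.1, -1.2]
grip_width: 0.0252
t [1.1 0.3 0.4] a [0.1 0.1 0.4] | 18.4167 [  6.  19. -24.  55. -21. 166.] F [-0.8  0.1 -1.2]
```

```bash
python3 -m crank '[{"tx":0.1,"ty":-0.2,"tz":0.5,"ax":0,"ay":0,"az":0,"gripper":255},{"tx":0.2,"ty":-0.3,"tz":1,"ax":0,"ay":0,"az":0,"gripper":255},{"tx":0.3,"ty":-0.4,"tz":1.5,"ax":0,"ay":0,"az":0,"gripper":255},{"tx":0.4,"ty":-0.6,"tz":2,"ax":0,"ay":0,"az":0,"gripper":255},{"tx":0.4,"ty":-0.6,"tz":2,"ax":0,"ay":0,"az":0,"gripper":255}]'
python3 - <<'E'
from h import *
go(*lay(19))
for i in range(3): 
    a=snap('scene'); print(monitor.observe()['contact_force'].round(2))
b=snap('side')
o=monitor.observe();R0=Ro.from_euler('xyz',o['orientation'],degrees=True).as_matrix()
P=np.array([o['eef_pos']+R0@MT@(np.array([152,9.9+y,-1.15]))/1e3 for y in(-35,0,35)]);print(P.round(4).tolist())
ims=[]
for s in(a,b):
    u=proj(s,P)[1].astype(int); x0=max(0,u[0]-65);y0=max(0,u[1]-60); ims.append(cv2.resize(s['img'][y0:y0+120,x0:x0+120],(390,390),interpolation=cv2.INTER_CUBIC))
save('lay',np.hstack(ims))
E
```

```text
clock: 18.83
eef_pos: [0.4912, 0.008, 0.029]
orientation: [161.8, 13.1, 20.1]
contact_force: [0.4, -0.0, 0.1]
grip_width: 0.0253
t [ 0.7  0.7 -1.4] a [0.1 0.  0.3] | 18.8333 [  6.  19. -24.  55. -21. 166.] F [ 0.4 -0.   0.1]
[-1.03 -0.07 -1.56]
[ 0.28 -0.19 -0.18]
[ 0.57 -0.32  0.04]
[[0.6441, 0.0212, 0.0156], [0.6354, 0.0551, 0.0156], [0.6268, 0.089, 0.0156]]
```

View pics/lay.png

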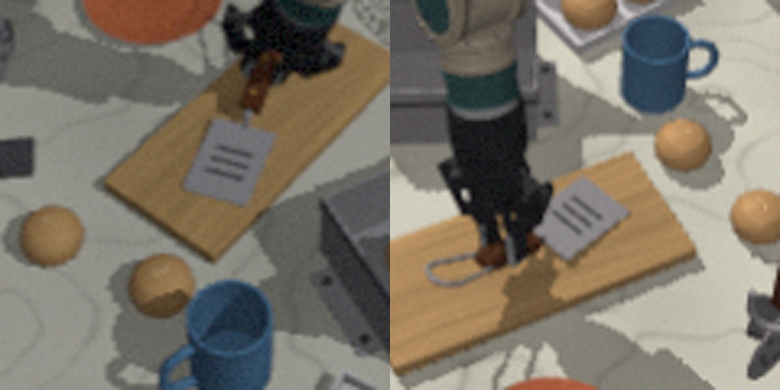

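Picture 10: the blade lies on the board at (230,165) scene and (580,220) side, and the weight reading has dropped to about 0, so it's touching. I release with a small opening and withdraw along the tool.

```bash
python3 -m crank '[{"tx":0,"ty":0,"tz":0,"ax":0,"ay":0,"az":0,"gripper":165},{"tx":0,"ty":0,"tz":0,"ax":0,"ay":0,"az":0,"gripper":150},{"tx":0,"ty":0,"tz":0,"ax":0,"ay":0,"az":0,"gripper":135},{"tx":0,"ty":0,"tz":0,"ax":0,"ay":0,"az":0,"gripper":135},{"tx":0,"ty":0,"tz":0,"ax":0,"ay":0,"az":0,"gripper":135}]'
python3 -m crank '[{"tx":0,"ty":0,"tz":-4,"ax":0,"ay":0,"az":0,"gripper":135},{"tx":0,"ty":0,"tz":-10,"ax":0,"ay":0,"az":0,"gripper":135},{"tx":0,"ty":0,"tz":-18,"ax":0,"ay":0,"az":0,"gripper":135},{"tx":0,"ty":0,"tz":-28,"ax":0,"ay":0,"az":0,"gripper":135},{"tx":0,"ty":0,"tz":-38,"ax":0,"ay":0,"az":0,"gripper":135}]'
python3 -m crank '[{"tx":0,"ty":0,"tz":-20,"ax":0,"ay":0,"az":0,"gripper":100},{"tx":0,"ty":0,"tz":-45,"ax":0,"ay":0,"az":0,"gripper":60},{"tx":0,"ty":0,"tz":-75,"ax":0,"ay":0,"az":0,"gripper":0},{"tx":0,"ty":0,"tz":-105,"ax":0,"ay":0,"az":0,"gripper":0},{"tx":0,"ty":0,"tz":-135,"ax":0,"ay":0,"az":0,"gripper":0}]'
python3 - <<'E'
from h import *
a=snap('scene')
# find the roll inside the box
for n in('scene','side'):
    s=load(n) if n=='scene' else snap(n); c=cloud(s); d=c-BO;X=d@BX*1e3;Y=d@BYv*1e3;Z=c[...,2]*1e3
    hsv=cv2.cvtColor(s['img'],cv2.COLOR_RGB2HSV).astype(int)
    m=(s['range_z']>0)&(abs(X)<75)&(abs(Y)<92)&(Z<84)&(Z>0)&(hsv[...,1]>80)&(hsv[...,0]>6)&(hsv[...,0]<25)
    print(n,m.sum(),[(np.percentile(v[m],[1,50,99]).round(1)) for v in (X,Y,Z)] if m.sum() else '')
i1=cv2.resize(a['img'][180:330,200:370],None,fx=2.3,fy=2.3,interpolation=cv2.INTER_CUBIC)
i2=cv2.resize(s['img'][110:260,170:340],None,fx=2.3,fy=2.3,interpolation=cv2.INTER_CUBIC)
save('rel',np.hstack([i1,i2]))
print(monitor.observe()['joint_pos'].round())
E
```

```text
clock: 19.45
eef_pos: [0.4912, 0.0081, 0.029]
orientation: [161.8, 13.1, 20.1]
contact_force: [0.4, -0.3, -0.4]
grip_width: 0.0402
clock: 19.87
eef_pos: [0.495, 0.0225, 0.0653]
orientation: [161.8, 13.1, 20.1]
contact_force: [0.1, 0.5, 0.0]
grip_width: 0.0404
clock: 20.28
eef_pos: [0.5076, 0.0724, 0.1915]
orientation: [161.8, 13.0, 20.1]
contact_force: [0.5, -0.3, -0.8]
grip_width: 0.0855
scene 226 [array([-34.7,  -6. ,  14.3]), array([-46.1, -26.5,  -0.8]), array([14. , 32.1, 40.3])]
side 56 [array([-22.9, -11.5,  31. ]), array([-40.5, -18.6,   5. ]), array([ 4.8, 35.1, 42. ])]
[ 13.  13.  -9.  77. -20. 172.]
```

View pics/rel.png

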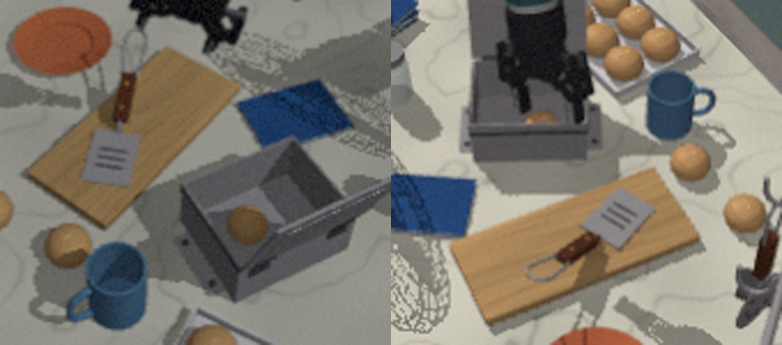

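Picture 11: the turner lies on the board, with its blade at (110,155) scene and its loop within the board in the side view. The lid leans back and the roll is in the box at (248,225) scene, box coordinates ≈(−9,−24). Now I move above it and measure with the wrist camera (numbers only).

```bash
cat >> h.py <<'E'
RD=axes(BX,[0,0,-1])
E
python3 -c "
from h import *
go(bx(-9,-24,190),RD)"
```

```text
t [ 134.7 -131.5  -69.1] a [ 13.   18.3 -38.6] | 20.3833 [ 13.  13.  -9.  77. -20. 172.] F [ 0.3 -0.3  0.5]
```

```bash
python3 -m crank '[{"tx":18,"ty":-18,"tz":-9,"ax":9,"ay":13,"az":-28,"gripper":0},{"tx":36,"ty":-36,"tz":-18,"ax":9,"ay":13,"az":-28,"gripper":0},{"tx":54,"ty":-53,"tz":-28,"ax":9,"ay":13,"az":-28,"gripper":0},{"tx":72,"ty":-70,"tz":-37,"ax":9,"ay":13,"az":-28,"gripper":0},{"tx":90,"ty":-88,"tz":-46,"ax":9,"ay":13,"az":-28,"gripper":0}]'
python3 -c "
from h import *
go(bx(-9,-24,190),RD)"
```

```text
clock: 20.8
eef_pos: [0.5598, 0.1954, 0.1856]
orientation: [176.1, 5.4, 50.7]
contact_force: [1.1, -0.9, -0.4]
grip_width: 0.0857
t [ 67.1 -16.1 -11.9] a [  3.4   5.7 -10.5] | 20.8 [ 16.  15.  -5.  72.  -6. 146.] F [ 1.1 -0.9 -0.4]
```

```bash
python3 -m crank '[{"tx":16,"ty":-4,"tz":-3,"ax":3.4,"ay":5.7,"az":-10.5,"gripper":0},{"tx":32,"ty":-8,"tz":-6,"ax":3.4,"ay":5.7,"az":-10.5,"gripper":0},{"tx":50,"ty":-12,"tz":-9,"ax":3.4,"ay":5.7,"az":-10.5,"gripper":0},{"tx":67,"ty":-16,"tz":-12,"ax":3.4,"ay":5.7,"az":-10.5,"gripper":0},{"tx":67,"ty":-16,"tz":-12,"ax":3.4,"ay":5.7,"az":-10.5,"gripper":0}]'
cat > roll.py <<'E'
from h import *
snap('wrist')
s=snap('wrist');c=cloud(s);d=c-BO;X=d@BX*1e3;Y=d@BYv*1e3;Z=c[...,2]*1e3;ok=s['range_z']>0
hsv=cv2.cvtColor(s['img'],cv2.COLOR_RGB2HSV).astype(int)
m=ok&(abs(X)<72)&(abs(Y)<90)&(Z<60)&(Z>8)&(hsv[...,1]>80)&(hsv[...,0]>5)&(hsv[...,0]<28)
n,l,st,ce=cv2.connectedComponentsWithStats(m.astype(np.uint8)); i=1+st[1:,4].argmax(); k=l==i
print(st[i],'X',np.percentile(X[k],[1,99]).round(1),'Y',np.percentile(Y[k],[1,99]).round(1),'Z',np.percentile(Z[k],[1,99]).round(1))
q=np.c_[X[k],Y[k]].astype(np.float32); print('circle',cv2.minEnclosingCircle(q)); t=k&(Z>np.percentile(Z[k],99)-4); print('top',X[t].mean(),Y[t].mean())
f=ok&(abs(X)<60)&(abs(Y)<80)&(abs(Z)<10); print('floor',np.median(Z[f]) if f.any() else '')
b=s['rotation'].T; 
E
python3 roll.py
python3 -c "
from h import *
go(bx(-9,-24,190),RD)"
```

```text
clock: 21.22
eef_pos: [0.5911, 0.2601, 0.1892]
orientation: [180.0, 0.0, 61.2]
contact_force: [0.9, -1.1, 0.3]
grip_width: 0.0856
[ 233  155   44   44 1509] X [-35.8  14.6] Y [-45.6   5.7] Z [19.9 40.6]
circle ((-11.78391170501709, -20.153545379638672), 28.262903213500977)
top -11.980895832292179 -19.690713679911287
floor 4.110856525436302
t [ 0.5 -0.  -1.2] a [-0.1  0.2 -0.1] | 21.3167 [ 18.  18.  -1.  71.  -0. 137.] F [ 0.3  0.4 -0.6]
```

```bash
python3 -m crank '[{"tx":-3,"ty":-4,"tz":15,"ax":0,"ay":0,"az":0,"gripper":25},{"tx":-3,"ty":-4,"tz":40,"ax":0,"ay":0,"az":0,"gripper":25},{"tx":-3,"ty":-4,"tz":65,"ax":0,"ay":0,"az":0,"gripper":25},{"tx":-3,"ty":-4,"tz":85,"ax":0,"ay":0,"az":0,"gripper":25},{"tx":-3,"ty":-4,"tz":100,"ax":0,"ay":0,"az":0,"gripper":25}]'
python3 -m crank '[{"tx":0,"ty":0,"tz":18,"ax":0,"ay":0,"az":0,"gripper":25},{"tx":0,"ty":0,"tz":36,"ax":0,"ay":0,"az":0,"gripper":25},{"tx":0,"ty":0,"tz":54,"ax":0,"ay":0,"az":0,"gripper":25},{"tx":0,"ty":0,"tz":68,"ax":0,"ay":0,"az":0,"gripper":25},{"tx":0,"ty":0,"tz":78,"ax":0,"ay":0,"az":0,"gripper":25}]'
python3 -c "
from h import *
go(bx(-12,-20,3),RD)"
```

```text
clock: 21.73
eef_pos: [0.5825, 0.2556, 0.0867]
orientation: [-179.8, 0.3, 61.1]
contact_force: [-0.4, -0.2, -0.2]
grip_width: 0.0773
clock: 22.15
eef_pos: [0.5826, 0.2555, 0.0092]
orientation: [-179.8, 0.3, 61.1]
contact_force: [0.2, 0.2, -0.8]
grip_width: 0.0771
t [3.1 0.8 6.2] a [-0.2  0.3 -0.2] | 22.15 [ 18.  26. -12.  52.  -0. 137.] F [ 0.2  0.2 -0.8]
```

```bash
python3 -m crank '[{"tx":1,"ty":0,"tz":2,"ax":0,"ay":0,"az":0,"gripper":25},{"tx":3,"ty":1,"tz":5,"ax":0,"ay":0,"az":0,"gripper":25},{"tx":3,"ty":1,"tz":6,"ax":0,"ay":0,"az":0,"gripper":25},{"tx":3,"ty":1,"tz":6,"ax":0,"ay":0,"az":0,"gripper":80},{"tx":3,"ty":1,"tz":6,"ax":0,"ay":0,"az":0,"gripper":255}]'
python3 -m crank '[{"tx":0,"ty":0,"tz":0,"ax":0,"ay":0,"az":0,"gripper":255},{"tx":0,"ty":0,"tz":0,"ax":0,"ay":0,"az":0,"gripper":255},{"tx":0,"ty":0,"tz":0,"ax":0,"ay":0,"az":0,"gripper":255},{"tx":0,"ty":0,"tz":0,"ax":0,"ay":0,"az":0,"gripper":255},{"tx":0,"ty":0,"tz":0,"ax":0,"ay":0,"az":0,"gripper":255}]'
python3 -m crank '[{"tx":0,"ty":0,"tz":-3,"ax":0,"ay":0,"az":0,"gripper":255},{"tx":0,"ty":0,"tz":-6,"ax":0,"ay":0,"az":0,"gripper":255},{"tx":0,"ty":0,"tz":-12,"ax":0,"ay":0,"az":0,"gripper":255},{"tx":0,"ty":0,"tz":-20,"ax":0,"ay":0,"az":0,"gripper":255},{"tx":0,"ty":0,"tz":-30,"ax":0,"ay":0,"az":0,"gripper":255}]'
```

```text
clock: 22.57
eef_pos: [0.5881, 0.2593, 0.0064]
orientation: [179.9, 0.1, 61.1]
contact_force: [0.2, 0.4, -0.2]
grip_width: 0.0545
clock: 22.98
eef_pos: [0.5941, 0.2628, 0.0165]
orientation: [179.5, -0.6, 61.2]
contact_force: [-9.5, 1.0, 43.0]
grip_width: -0.0001
clock: 23.4
eef_pos: [0.5859, 0.2585, 0.0346]
orientation: [-179.9, 0.3, 61.1]
contact_force: [-0.1, 0.0, 0.7]
grip_width: 0.0001
```

The gripper shut without the roll: the pads met the roll above its widest ring, since the pad edge sits about 8 mm behind the tips plus the swing. I'll back off, relocate the roll and grasp lower with the jaws pre-closed.

```bash
python3 -m crank '[{"tx":0,"ty":0,"tz":-30,"ax":0,"ay":0,"az":0,"gripper":200},{"tx":0,"ty":0,"tz":-65,"ax":0,"ay":0,"az":0,"gripper":100},{"tx":0,"ty":0,"tz":-100,"ax":0,"ay":0,"az":0,"gripper":53},{"tx":0,"ty":0,"tz":-135,"ax":0,"ay":0,"az":0,"gripper":53},{"tx":0,"ty":0,"tz":-155,"ax":0,"ay":0,"az":0,"gripper":53}]'
python3 -m crank '[{"tx":0,"ty":0,"tz":0,"ax":0,"ay":0,"az":0,"gripper":53},{"tx":0,"ty":0,"tz":0,"ax":0,"ay":0,"az":0,"gripper":53},{"tx":0,"ty":0,"tz":0,"ax":0,"ay":0,"az":0,"gripper":53},{"tx":0,"ty":0,"tz":0,"ax":0,"ay":0,"az":0,"gripper":53},{"tx":0,"ty":0,"tz":0,"ax":0,"ay":0,"az":0,"gripper":53}]'
python3 roll.py
python3 -c "
from h import *
go(bx(-12,-20,190),RD)"
```

```text
clock: 23.82
eef_pos: [0.5886, 0.2596, 0.1945]
orientation: [179.8, -0.0, 61.1]
contact_force: [1.1, -0.4, 0.4]
grip_width: 0.0601
clock: 24.23
eef_pos: [0.5858, 0.2588, 0.1875]
orientation: [-179.8, 0.3, 61.1]
contact_force: [-0.1, 0.6, 0.4]
grip_width: 0.0677
[ 238  153   45   44 1535] X [-34.7  15.8] Y [-48.7   3.5] Z [19.7 40.6]
circle ((-10.58449649810791, -22.973690032958984), 28.206083297729492)
top -10.609560213688827 -22.531026675736754
floor 4.100233588619828
t [-1.7 -0.7 -1.8] a [-0.2  0.3 -0.2] | 24.3333 [ 18.  18.  -1.  71.  -0. 137.] F [ 0.7  0.  -0.2]
```

```bash
python3 -m crank '[{"tx":0,"ty":2,"tz":20,"ax":0,"ay":0,"az":0,"gripper":53},{"tx":0,"ty":2,"tz":50,"ax":0,"ay":0,"az":0,"gripper":53},{"tx":0,"ty":2,"tz":80,"ax":0,"ay":0,"az":0,"gripper":53},{"tx":0,"ty":2,"tz":105,"ax":0,"ay":0,"az":0,"gripper":53},{"tx":0,"ty":2,"tz":130,"ax":0,"ay":0,"az":0,"gripper":53}]'
python3 -m crank '[{"tx":0,"ty":0,"tz":6,"ax":0,"ay":0,"az":0,"gripper":53},{"tx":0,"ty":0,"tz":16,"ax":0,"ay":0,"az":0,"gripper":53},{"tx":0,"ty":0,"tz":26,"ax":0,"ay":0,"az":0,"gripper":53},{"tx":0,"ty":0,"tz":36,"ax":0,"ay":0,"az":0,"gripper":53},{"tx":0,"ty":0,"tz":44,"ax":0,"ay":0,"az":0,"gripper":53}]'
python3 -m crank '[{"tx":0,"ty":0,"tz":2,"ax":0,"ay":0,"az":0,"gripper":53},{"tx":0,"ty":0,"tz":4,"ax":0,"ay":0,"az":0,"gripper":53},{"tx":0,"ty":0,"tz":6,"ax":0,"ay":0,"az":0,"gripper":53},{"tx":0,"ty":0,"tz":7,"ax":0,"ay":0,"az":0,"gripper":53},{"tx":0,"ty":0,"tz":7,"ax":0,"ay":0,"az":0,"gripper":53}]'
python3 -c "
from h import *
go(bx(-10.6,-22.8,0),RD)"
```

```text
clock: 24.75
eef_pos: [0.5877, 0.2577, 0.0577]
orientation: [-179.9, 0.2, 61.1]
contact_force: [0.3, 0.7, -0.9]
grip_width: 0.0679
clock: 25.17
eef_pos: [0.5894, 0.2582, 0.0159]
orientation: [180.0, 0.1, 61.1]
contact_force: [0.4, 0.1, 0.2]
grip_width: 0.0677
clock: 25.58
eef_pos: [0.5889, 0.258, 0.0092]
orientation: [-180.0, 0.1, 61.1]
contact_force: [0.1, 0.1, -0.1]
grip_width: 0.0677
t [-0.7 -0.7  9.2] a [-0.   0.1 -0.2] | 25.5833 [ 18.  27. -12.  52.  -0. 137.] F [ 0.1  0.1 -0.1]
```

```bash
python3 -m crank '[{"tx":0,"ty":0,"tz":3,"ax":0,"ay":0,"az":0,"gripper":53},{"tx":0,"ty":0,"tz":6,"ax":0,"ay":0,"az":0,"gripper":53},{"tx":0,"ty":0,"tz":8,"ax":0,"ay":0,"az":0,"gripper":53},{"tx":0,"ty":0,"tz":9,"ax":0,"ay":0,"az":0,"gripper":53},{"tx":0,"ty":0,"tz":9,"ax":0,"ay":0,"az":0,"gripper":53}]'
python3 -m crank '[{"tx":0,"ty":0,"tz":0,"ax":0,"ay":0,"az":0,"gripper":53},{"tx":0,"ty":0,"tz":0.5,"ax":0,"ay":0,"az":0,"gripper":53},{"tx":0,"ty":0,"tz":1,"ax":0,"ay":0,"az":0,"gripper":53},{"tx":0,"ty":0,"tz":1.5,"ax":0,"ay":0,"az":0,"gripper":53},{"tx":0,"ty":0,"tz":1.5,"ax":0,"ay":0,"az":0,"gripper":53}]'
```

```text
clock: 26.0
eef_pos: [0.59, 0.2581, 0.0076]
orientation: [179.7, 0.1, 61.1]
contact_force: [-19.2, -1.8, 36.6]
grip_width: 0.0677
clock: 26.42
eef_pos: [0.5901, 0.258, 0.0074]
orientation: [179.7, 0.1, 61.0]
contact_force: [-22.1, -3.9, 42.7]
grip_width: 0.0676
```

```bash
python3 -m crank '[{"tx":0,"ty":0,"tz":-4,"ax":0,"ay":0,"az":0,"gripper":53},{"tx":0,"ty":0,"tz":-8,"ax":0,"ay":0,"az":0,"gripper":53},{"tx":0,"ty":0,"tz":-9.5,"ax":0,"ay":0,"az":0,"gripper":53},{"tx":0,"ty":0,"tz":-9.5,"ax":0,"ay":0,"az":0,"gripper":53},{"tx":0,"ty":0,"tz":-9.5,"ax":0,"ay":0,"az":0,"gripper":53}]'
python3 roll.py
python3 - <<'E'
from h import *
s=load('wrist');c=cloud(s);o=monitor.observe();R0=Ro.from_euler('xyz',o['orientation'],degrees=True).as_matrix()
print(o['eef_pos'],o['contact_force'].round(1),o['wrist_torque'].round(2))
t=(c-o['eef_pos'])@R0*1000;ok=s['range_z']>0
hsv=cv2.cvtColor(s['img'],cv2.COLOR_RGB2HSV).astype(int)
m=ok&(abs(t[...,0])<45)&(abs(t[...,1])<45)&(t[...,2]<15)&(t[...,2]>-60)&(hsv[...,1]>80)&(hsv[...,0]>5)&(hsv[...,0]<28)
print('roll tool x',np.percentile(t[m][:,0],[1,50,99]).round(1),'y',np.percentile(t[m][:,1],[1,50,99]).round(1),'z',np.percentile(t[m][:,2],[1,50,99]).round(1))
k=ok&(t[...,2]>-70)&(t[...,2]<10)&(abs(t[...,0])<16)&(abs(t[...,1])<75)&(hsv[...,2]<90)&(hsv[...,1]<90)
for lo in range(-70,10,10):
    q=t[k&(t[...,2]>=lo)&(t[...,2]<lo+10)]
    if len(q)>5: print(lo,len(q),'y<0',np.percentile(q[q[:,1]<0][:,1],[2,98]).round(1) if (q[:,1]<0).sum()>3 else '','y>0',np.percentile(q[q[:,1]>0][:,1],[2,98]).round(1) if (q[:,1]>0).sum()>3 else '')
i=cv2.resize(s['img'],None,fx=1.2,fy=1.2);save('w5',s['img'],1.2)
E
```

```text
clock: 26.83
eef_pos: [0.5893, 0.2582, 0.0083]
orientation: [180.0, 0.1, 61.1]
contact_force: [-2.8, 0.1, 7.3]
grip_width: 0.0675
[ 211  197   90   87 6092] X [-30.6  16.6] Y [-48.1   2.2] Z [18.6 40.5]
circle ((-7.709334850311279, -22.79546546936035), 28.10755729675293)
top -9.858674429848818 -22.59323637421258
floor 4.0828420007369
[0.58929416 0.25819764 0.00832783] [-2.6  0.7  7.8] [-0.12 -0.03 -0.04]
roll tool x [-21.1   6.9  26.1] y [-26.   -0.8  24.3] z [-32.2 -26.7 -10.3]
-70 1089 y<0 [-44.7 -32.6] y>0 [34.4 65.5]
-60 1285 y<0 [-46.2 -32.7] y>0 [34.4 65.8]
-50 1071 y<0 [-46.  -32.6] y>0 [34.4 65.6]
-40 791 y<0 [-44.7 -32.9] y>0 [34.3 65.5]
-30 340 y<0  y>0 [64.4 65.7]
-20 313 y<0  y>0 [64.8 66. ]
-10 268 y<0  y>0 [64.7 65.8]
0 109 y<0  y>0 [45.  65.8]
```

```bash
python3 - <<'E'
from h import *
s=load('wrist');c=cloud(s);o=monitor.observe();R0=Ro.from_euler('xyz',o['orientation'],degrees=True).as_matrix()
t=(c-o['eef_pos'])@R0*1000;ok=s['range_z']>0
hsv=cv2.cvtColor(s['img'],cv2.COLOR_RGB2HSV).astype(int)
for sg in(-1,1):
    k=ok&(abs(t[...,0])<25)&(sg*t[...,1]>26)&(sg*t[...,1]<60)&(t[...,2]>-50)&(t[...,2]<20)
    for lo in range(-50,12,4):
        m=k&(t[...,2]>=lo)&(t[...,2]<lo+4)
        if m.sum()>3: print(sg,lo,m.sum(),'x',np.percentile(t[m][:,0],[2,50,98]).round(1),'|y|',np.percentile(sg*t[m][:,1],[2,50,98]).round(1),'HSV',np.median(hsv[m],0))
E
```

```text
-1 -50 166 x [-9.5  7.7 11.8] |y| [32.7 33.9 45.9] HSV [120.   16.   41.5]
-1 -46 154 x [-9.1  7.6 11.8] |y| [32.6 33.7 46.3] HSV [120.   16.   40.5]
-1 -42 141 x [-9.   7.4 11.7] |y| [32.8 33.6 45.6] HSV [120.  16.  35.]
-1 -38 114 x [-9.1  7.3 11.7] |y| [33.  33.4 43.1] HSV [120.  16.  34.]
-1 -34 56 x [-9.1  2.1 11.2] |y| [33.  33.3 36.9] HSV [160.   16.5  40. ]
-1 -22 42 x [-8.3 -1.2  7.7] |y| [26.  26.7 27.7] HSV [ 15.  141.5 156. ]
-1 -18 35 x [-7.2  3.9 10. ] |y| [26.2 27.6 28.8] HSV [ 15. 130. 139.]
-1 -14 17 x [ 2.8  8.9 11.9] |y| [26.2 27.5 29.4] HSV [ 14.  90. 124.]
-1 2 2437 x [-22.5   7.6  24.3] |y| [27.5 42.5 59.5] HSV [143.   7. 141.]
-1 6 6 x [-3.   4.  12.4] |y| [33.9 48.8 58.9] HSV [143.    7.  145.5]
1 -50 178 x [-9.1  7.8 12.1] |y| [34.3 35.2 47.9] HSV [120.  13.  25.]
1 -46 159 x [-8.8  7.5 12. ] |y| [34.3 34.8 47.9] HSV [120.  17.  26.]
1 -42 148 x [-9.4  7.6 11.9] |y| [34.3 34.9 47.2] HSV [120.   14.5  26. ]
1 -38 115 x [-9.6  7.2 11.9] |y| [34.3 34.7 45. ] HSV [30. 15. 27.]
1 -34 55 x [-8.8  2.  11.1] |y| [34.3 34.5 39.5] HSV [120.  13.  36.]
1 -18 5 x [-0.3  1.1  1.5] |y| [26.1 26.2 26.4] HSV [ 15. 109. 119.]
1 -14 4 x [1.7 2.2 2.6] |y| [26.4 26.7 27. ] HSV [ 15.  130.5 113.5]
1 2 2645 x [-23.1   6.3  24.3] |y| [27.3 41.4 59.3] HSV [143.   8. 130.]
```

```bash
python3 - <<'E'
from h import *
s=load('wrist');o=monitor.observe();R0=Ro.from_euler('xyz',o['orientation'],degrees=True).as_matrix();c=cloud(s)
t=(c-o['eef_pos'])@R0*1000
hsv=cv2.cvtColor(s['img'],cv2.COLOR_RGB2HSV).astype(int)
for y in (-38,38):
    for z in range(-60,9,6):
        u=proj(s,o['eef_pos']+R0@np.array([11,y,z])/1e3)[0]; i,j=int(u[1]),int(u[0])
        if 0<=i<384 and 0<=j<512: print(y,z,(j,i),'hsv',hsv[i,j],'rng',s['range_z'][i,j].round(4),'hit',t[i,j].round(0))
E
```

```text
-38 -60 (172, 264) hsv [110   5 153] rng 0.1184 hit [ 12. -38. -61.]
-38 -54 (176, 257) hsv [120   5 154] rng 0.1244 hit [ 12. -38. -55.]
-38 -48 (179, 251) hsv [130   5 155] rng 0.1313 hit [ 11. -38. -48.]
-38 -42 (183, 245) hsv [120   5 156] rng 0.1366 hit [ 11. -38. -42.]
-38 -36 (186, 240) hsv [90  3 93] rng 0.1414 hit [ 12. -38. -37.]
-38 -30 (188, 235) hsv [160   4 208] rng 0.1858 hit [ -5. -48.   4.]
-38 -24 (191, 230) hsv [137   9 206] rng 0.1847 hit [ -1. -46.   4.]
-38 -18 (193, 226) hsv [150   8 153] rng 0.1852 hit [  1. -45.   5.]
-38 -12 (196, 222) hsv [143   7 142] rng 0.1825 hit [  5. -42.   4.]
-38 -6 (198, 218) hsv [144   9 139] rng 0.1823 hit [  7. -41.   4.]
-38 0 (200, 215) hsv [150   7 140] rng 0.1815 hit [ 10. -39.   4.]
-38 6 (201, 212) hsv [140   6 136] rng 0.1815 hit [ 12. -38.   5.]
38 -60 (341, 264) hsv [105   6  92] rng 0.1178 hit [ 12.  37. -62.]
38 -54 (338, 257) hsv [150   3  90] rng 0.1244 hit [ 12.  38. -55.]
38 -48 (334, 251) hsv [120   8  93] rng 0.1304 hit [ 12.  37. -49.]
38 -42 (331, 245) hsv [135   6  92] rng 0.1363 hit [ 12.  38. -43.]
38 -36 (328, 240) hsv [120   3  94] rng 0.1417 hit [ 12.  37. -37.]
38 -30 (325, 235) hsv [150   6 131] rng 0.1857 hit [-5. 47.  4.]
38 -24 (323, 230) hsv [130   6 130] rng 0.1859 hit [-2. 45.  5.]
38 -18 (321, 226) hsv [150   8 130] rng 0.1831 hit [ 2. 43.  3.]
38 -12 (318, 222) hsv [150   4 132] rng 0.1828 hit [ 5. 41.  4.]
38 -6 (316, 218) hsv [135  11 135] rng 0.1828 hit [ 7. 40.  5.]
38 0 (315, 215) hsv [140   6 130] rng 0.1813 hit [10. 39.  4.]
38 6 (313, 212) hsv [145  12 127] rng 0.1799 hit [12. 37.  3.]
```

View pics/w5.png

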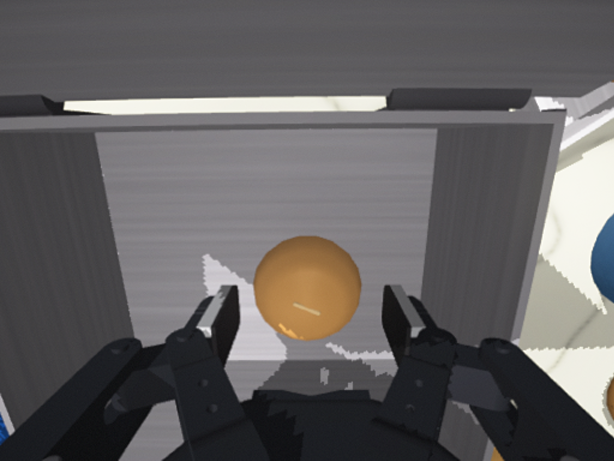

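Picture 12 (the last I may view): the fingertips, at (225,300) and (400,300), stand level with the roll's top. They end about 31 mm behind the reported TCP, which also explains the earlier slips. So the grasp must go about 33 mm lower. I'll profile the gripper's width to find which part rested on the box rim.

```bash
python3 - <<'E'
from h import *
s=load('wrist');o=monitor.observe();R0=Ro.from_euler('xyz',o['orientation'],degrees=True).as_matrix();c=cloud(s)
print(o['eef_pos'],o['joint_pos'].round(1))
t=(c-o['eef_pos'])@R0*1000;ok=s['range_z']>0
hsv=cv2.cvtColor(s['img'],cv2.COLOR_RGB2HSV).astype(int)
# gripper pixels: in the lower part, dark
rows=np.arange(384)[:,None]*np.ones((1,512))
for lo in range(-150,-30,10):
    m=ok&(t[...,2]>=lo)&(t[...,2]<lo+10)&(rows>230)&(abs(t[...,1])<110)
    q=t[m]; a=q[q[:,1]<0];b=q[q[:,1]>0]
    f=lambda a:(len(a),np.percentile(a[:,1],[1,99]).round(),np.percentile(a[:,0],[1,99]).round()) if len(a)>5 else len(a)
    print(lo,'L',f(a),'R',f(b))
# box rim seen by wrist camera in box frame
d=c-BO;X=d@BX*1e3;Y=d@BYv*1e3;Z=c[...,2]*1e3
m=ok&(Z>79)&(Z<92)&(rows<300)
for nm,k in(('right rim',m&(Y<-70)&(abs(X)<60)),('left',m&(Y>70)&(abs(X)<60)),('back',m&(X>60)&(X<90)&(abs(Y)<60))):
    if k.sum()>5: print(nm,k.sum(),'X',np.percentile(X[k],[5,95]).round(),'Y',np.percentile(Y[k],[5,50,95]).round(),'Z',np.median(Z[k]).round(1))
E
```

```text
[0.58929416 0.25819764 0.00832783] [ 1.800e+01  2.700e+01 -1.160e+01  5.150e+01 -1.000e-01  1.368e+02]
-150 L 0 R 0
-140 L 0 R 0
-130 L (747, array([-21.,  -7.]), array([19., 22.])) R (752, array([ 9., 23.]), array([19., 22.]))
-120 L (4300, array([-66.,  -0.]), array([ 6., 21.])) R (4277, array([ 0., 67.]), array([ 6., 21.]))
-110 L (5028, array([-66.,  -0.]), array([-6., 19.])) R (5203, array([ 0., 67.]), array([-6., 19.]))
-100 L (2828, array([-65.,  -2.]), array([-11.,  18.])) R (2810, array([ 2., 67.]), array([-11.,  18.]))
-90 L (3340, array([-65., -31.]), array([-11.,  14.])) R (3317, array([32., 66.]), array([-10.,  14.]))
-80 L (1915, array([-110.,  -33.]), array([-26.,  15.])) R (2388, array([35., 68.]), array([-45.,  35.]))
-70 L (2817, array([-110.,  -33.]), array([-60.,  27.])) R (1774, array([34., 66.]), array([-56.,  30.]))
-60 L (2963, array([-110.,  -33.]), array([-61.,  25.])) R (1727, array([34., 66.]), array([-59.,  25.]))
-50 L (2178, array([-110.,  -33.]), array([-61.,  20.])) R (1122, array([34., 66.]), array([-59.,  21.]))
-40 L (2211, array([-110.,   -0.]), array([-60.,  15.])) R (1205, array([ 0., 65.]), array([-12.,  16.]))
right rim 3896 X [-1. 57.] Y [-91. -89. -77.] Z 85.2
left 90 X [-9.  0.] Y [84. 85. 86.] Z 80.0
back 9330 X [70. 78.] Y [-56.  -4.  51.] Z 86.9
```

```bash
cat >> h.py <<'E'
def RDp(deg):
    a=np.radians(deg); return axes(BX*np.cos(a)+BYv*np.sin(a),[0,0,-1])
E
python3 -m crank '[{"tx":0,"ty":0,"tz":-25,"ax":0,"ay":0,"az":0,"gripper":53},{"tx":0,"ty":0,"tz":-55,"ax":0,"ay":0,"az":0,"gripper":53},{"tx":0,"ty":0,"tz":-85,"ax":0,"ay":0,"az":-7,"gripper":53},{"tx":0,"ty":0,"tz":-110,"ax":0,"ay":0,"az":-14,"gripper":53},{"tx":0,"ty":0,"tz":-110,"ax":0,"ay":0,"az":-21,"gripper":53}]'
python3 -c "
from h import *
go(bx(-8.5,-20.5,110),RDp(40))"
```

```text
clock: 27.35
eef_pos: [0.593, 0.2595, 0.1233]
orientation: [179.6, -0.1, 82.5]
contact_force: [0.6, -1.0, 0.6]
grip_width: 0.0674
t [ 0.3 -6.3 13.3] a [  0.4  -0.  -18.8] | 27.35 [ 18.  21.  -5.  63.  -0. 115.] F [ 0.6 -1.   0.6]
```

```bash
python3 -m crank '[{"tx":0,"ty":-3,"tz":0,"ax":0,"ay":0,"az":-7,"gripper":53},{"tx":0,"ty":-6,"tz":0,"ax":0,"ay":0,"az":-13,"gripper":53},{"tx":0,"ty":-6,"tz":0,"ax":0,"ay":0,"az":-19,"gripper":53},{"tx":0,"ty":-6,"tz":0,"ax":0,"ay":0,"az":-19,"gripper":53},{"tx":0,"ty":-6,"tz":0,"ax":0,"ay":0,"az":-19,"gripper":53}]'
cat > tool.py <<'E'
from h import *
s=snap('wrist');c=cloud(s);o=monitor.observe();R0=Ro.from_euler('xyz',o['orientation'],degrees=True).as_matrix()
t=(c-o['eef_pos'])@R0*1000;ok=s['range_z']>0;hsv=cv2.cvtColor(s['img'],cv2.COLOR_RGB2HSV).astype(int)
m=ok&(abs(t[...,0])<60)&(abs(t[...,1])<60)&(hsv[...,1]>80)&(hsv[...,0]>5)&(hsv[...,0]<28)&(c[...,2]>.008)&(c[...,2]<.2)
n,l,st,ce=cv2.connectedComponentsWithStats(m.astype(np.uint8)); k=l==1+st[1:,4].argmax()
q=t[k]; print('roll in tool: circle',cv2.minEnclosingCircle(q[:,:2].astype(np.float32)),'top',q[q[:,2]<np.percentile(q[:,2],1)+4].mean(0).round(1))
for sg in(-1,1):
    f=ok&(abs(t[...,0])<13)&(sg*t[...,1]>8)&(sg*t[...,1]<50)&(t[...,2]>-60)&(t[...,2]<-20)&(hsv[...,1]<60); 
    print('finger',sg,f.sum(),'tip z',np.percentile(t[f][:,2],99).round(1),'inner',np.percentile(sg*t[f][:,1],2).round(1)) if f.sum()>9 else 0
print(o['eef_pos'].round(4),o['grip_width'],o['contact_force'].round(1))
E
python3 tool.py
python3 -c "
from h import *
go(bx(-8.5,-20.5,-22),RDp(40))"
```

```text
clock: 27.77
eef_pos: [0.5825, 0.2588, 0.1168]
orientation: [-179.8, 0.1, 101.0]
contact_force: [-0.6, 0.4, -0.4]
grip_width: 0.0672
roll in tool: circle ((-0.624464750289917, 5.037243843078613), 28.199115753173828) top [-1.4  4.9 78.4]
finger -1 1136 tip z -30.8 inner 32.5
finger 1 1182 tip z -30.6 inner 34.5
[0.5827 0.2589 0.1169] 0.06804610159389701 [ 0.4 -0.1 -0.1]
t [  1.3   5.  138.9] a [-0.2  0.1 -0.3] | 27.8167 [18. 21. -6. 63. -0. 97.] F [ 0.4 -0.1 -0.1]
```

```bash
python3 -m crank '[{"tx":0.5,"ty":4,"tz":20,"ax":0,"ay":0,"az":0,"gripper":53},{"tx":0.5,"ty":4,"tz":45,"ax":0,"ay":0,"az":0,"gripper":53},{"tx":0.5,"ty":4,"tz":70,"ax":0,"ay":0,"az":0,"gripper":53},{"tx":0.5,"ty":4,"tz":90,"ax":0,"ay":0,"az":0,"gripper":53},{"tx":0.5,"ty":4,"tz":103,"ax":0,"ay":0,"az":0,"gripper":53}]'
python3 -m crank '[{"tx":0,"ty":0,"tz":3,"ax":0,"ay":0,"az":0,"gripper":53},{"tx":0,"ty":0,"tz":6,"ax":0,"ay":0,"az":0,"gripper":53},{"tx":0,"ty":0,"tz":9,"ax":0,"ay":0,"az":0,"gripper":53},{"tx":0,"ty":0,"tz":12,"ax":0,"ay":0,"az":0,"gripper":53},{"tx":0,"ty":0,"tz":15,"ax":0,"ay":0,"az":0,"gripper":53}]'
python3 tool.py
```

```text
clock: 28.23
eef_pos: [0.5847, 0.2594, 0.0118]
orientation: [-179.6, 0.1, 101.0]
contact_force: [-0.8, -0.9, 0.3]
grip_width: 0.0675
clock: 28.65
eef_pos: [0.5878, 0.2604, 0.001]
orientation: [180.0, 0.1, 101.1]
contact_force: [0.8, -0.2, -0.9]
grip_width: 0.0679
roll in tool: circle ((0.2932435870170593, 0.0991845652461052), 28.126047134399414) top [ -1.1  -0.2 -38.3]
finger -1 1104 tip z -30.5 inner 31.6
finger 1 1111 tip z -31.5 inner 35.3
[5.870e-01 2.602e-01 2.000e-04] 0.06796702468727225 [-0.3 -0.1 -0.4]
```

```bash
python3 -m crank '[{"tx":0,"ty":-1,"tz":4,"ax":0,"ay":0,"az":0,"gripper":53},{"tx":0,"ty":-1,"tz":8,"ax":0,"ay":0,"az":0,"gripper":53},{"tx":0,"ty":-1,"tz":12,"ax":0,"ay":0,"az":0,"gripper":53},{"tx":0,"ty":-1,"tz":15,"ax":0,"ay":0,"az":0,"gripper":53},{"tx":0,"ty":-1,"tz":17,"ax":0,"ay":0,"az":0,"gripper":53}]'
python3 tool.py
```

```text
clock: 29.12
eef_pos: [0.585, 0.2597, -0.0178]
orientation: [-179.8, 0.1, 101.1]
contact_force: [-0.5, -0.3, -0.7]
grip_width: 0.0675
roll in tool: circle ((0.4136928915977478, 2.4382429122924805), 28.402116775512695) top [ -0.7   2.  -56.5]
finger -1 2093 tip z -21.0 inner 23.9
finger 1 1864 tip z -21.4 inner 28.3
[ 0.5848  0.2596 -0.0181] 0.06759814686374344 [-0.7 -0.2  0.8]
```

```bash
python3 -m crank '[{"tx":0,"ty":0,"tz":2,"ax":0,"ay":0,"az":0,"gripper":53},{"tx":0,"ty":0,"tz":4,"ax":0,"ay":0,"az":0,"gripper":53},{"tx":0,"ty":0,"tz":4.5,"ax":0,"ay":0,"az":0,"gripper":53},{"tx":0,"ty":0,"tz":4.5,"ax":0,"ay":0,"az":0,"gripper":75},{"tx":0,"ty":0,"tz":4.5,"ax":0,"ay":0,"az":0,"gripper":120}]'
python3 -m crank '[{"tx":0,"ty":0,"tz":0,"ax":0,"ay":0,"az":0,"gripper":120},{"tx":0,"ty":0,"tz":0,"ax":0,"ay":0,"az":0,"gripper":120},{"tx":0,"ty":0,"tz":0,"ax":0,"ay":0,"az":0,"gripper":120},{"tx":0,"ty":0,"tz":0,"ax":0,"ay":0,"az":0,"gripper":120},{"tx":0,"ty":0,"tz":0,"ax":0,"ay":0,"az":0,"gripper":120}]'
python3 tool.py
```

```text
clock: 29.58
eef_pos: [0.5858, 0.2599, -0.0209]
orientation: [-179.9, 0.1, 101.1]
contact_force: [-0.9, 0.1, 0.2]
grip_width: 0.0547
clock: 30.0
eef_pos: [0.586, 0.26, -0.0209]
orientation: [-179.9, 0.1, 101.1]
contact_force: [-1.0, -0.2, 5.8]
grip_width: 0.0545
roll in tool: circle ((-1.3433072566986084, 0.9354287385940552), 28.75647735595703) top [ -0.7   1.1 -59.3]
finger -1 1632 tip z -23.9 inner 24.6
finger 1 1549 tip z -24.1 inner 26.4
[ 0.586   0.26   -0.0209] 0.05502358584153081 [ 0.1 -0.5  5.5]
```

```bash
python3 -m crank '[{"tx":0,"ty":0,"tz":-2,"ax":0,"ay":0,"az":0,"gripper":130},{"tx":0,"ty":0,"tz":-5,"ax":0,"ay":0,"az":0,"gripper":130},{"tx":0,"ty":0,"tz":-8,"ax":0,"ay":0,"az":0,"gripper":130},{"tx":0,"ty":0,"tz":-11,"ax":0,"ay":0,"az":0,"gripper":130},{"tx":0,"ty":0,"tz":-14,"ax":0,"ay":0,"az":0,"gripper":130}]'
python3 tool.py
```

```text
clock: 30.47
eef_pos: [0.5852, 0.2597, -0.0076]
orientation: [-179.8, 0.1, 101.1]
contact_force: [0.6, -0.3, -1.0]
grip_width: 0.0547
roll in tool: circle ((-1.2319297790527344, 0.38762474060058594), 28.691617965698242) top [ -0.9   0.4 -58.5]
finger -1 902 tip z -29.6 inner 26.5
finger 1 969 tip z -29.9 inner 27.5
[ 0.5859  0.2599 -0.0069] 0.05451021535923086 [ 1.  -0.3 -0. ]
```

Roll lifted with the tool, so I'm raising it clear of the box.

```bash
python3 -m crank '[{"tx":0,"ty":0,"tz":-15,"ax":0,"ay":0,"az":0,"gripper":130},{"tx":0,"ty":0,"tz":-40,"ax":0,"ay":0,"az":0,"gripper":130},{"tx":0,"ty":0,"tz":-70,"ax":0,"ay":0,"az":0,"gripper":130},{"tx":0,"ty":0,"tz":-100,"ax":0,"ay":0,"az":0,"gripper":130},{"tx":0,"ty":0,"tz":-140,"ax":0,"ay":0,"az":0,"gripper":130}]'
python3 tool.py
python3 -c "
from h import *
go([.430,-.181,.13],RDp(40))"
```

```text
clock: 30.93
eef_pos: [0.5837, 0.2594, 0.1314]
orientation: [-179.6, 0.1, 101.1]
contact_force: [0.4, -0.3, -0.2]
grip_width: 0.0545
roll in tool: circle ((-25.753158569335938, -1.8165043592453003), 51.30066680908203) top [ -1.6  -5.3 -48.3]
finger -1 1045 tip z -20.8 inner 31.7
finger 1 1336 tip z -21.9 inner 22.4
[0.5899 0.2616 0.1424] 0.05448444248030905 [1.1 1.1 5.5]
t [-403.4 -242.6   10.4] a [ 0.5  0.  -0.2] | 30.9833 [18. 20. -4. 65. -0. 97.] F [1.1 1.1 5.5]
```

```bash
python3 -m crank '[{"tx":-15,"ty":-9,"tz":0,"ax":0,"ay":0,"az":0,"gripper":130},{"tx":-42,"ty":-25,"tz":0,"ax":0,"ay":0,"az":0,"gripper":130},{"tx":-72,"ty":-43,"tz":0,"ax":0,"ay":0,"az":0,"gripper":130},{"tx":-102,"ty":-61,"tz":0,"ax":0,"ay":0,"az":0,"gripper":130},{"tx":-132,"ty":-79,"tz":0,"ax":0,"ay":0,"az":0,"gripper":130}]'
python3 -m crank '[{"tx":-30,"ty":-18,"tz":0,"ax":0,"ay":0,"az":0,"gripper":130},{"tx":-60,"ty":-36,"tz":0,"ax":0,"ay":0,"az":0,"gripper":130},{"tx":-90,"ty":-54,"tz":0,"ax":0,"ay":0,"az":0,"gripper":130},{"tx":-120,"ty":-72,"tz":0,"ax":0,"ay":0,"az":0,"gripper":130},{"tx":-150,"ty":-90,"tz":0,"ax":0,"ay":0,"az":0,"gripper":130}]'
python3 -c "
from h import *
go([.430,-.181,.10],RDp(40))"
```

```text
clock: 31.4
eef_pos: [0.5331, 0.1143, 0.1328]
orientation: [-179.9, 0.1, 101.2]
contact_force: [0.0, -0.5, -0.3]
grip_width: 0.0544
clock: 31.82
eef_pos: [0.4736, -0.0506, 0.1334]
orientation: [-179.9, 0.1, 101.2]
contact_force: [1.1, 0.4, -0.4]
grip_width: 0.0546
t [-119.4  -68.    33.8] a [-0.1  0.1 -0.1] | 31.8167 [-14.   4. -25.  61.  -0.  65.] F [ 1.1  0.4 -0.4]
```

```bash
python3 -m crank '[{"tx":-30,"ty":-17,"tz":0,"ax":0,"ay":0,"az":0,"gripper":130},{"tx":-60,"ty":-34,"tz":0,"ax":0,"ay":0,"az":0,"gripper":130},{"tx":-85,"ty":-48,"tz":0,"ax":0,"ay":0,"az":0,"gripper":130},{"tx":-105,"ty":-60,"tz":10,"ax":0,"ay":0,"az":0,"gripper":130},{"tx":-119,"ty":-68,"tz":25,"ax":0,"ay":0,"az":0,"gripper":130}]'
python3 - <<'E'
from h import *
go([.430,-.181,-.0185],RDp(40))
# check plate again by depth/colour from the wrist and side
for n in('wrist','side'):
    s=snap(n);hsv=cv2.cvtColor(s['img'],cv2.COLOR_RGB2HSV).astype(int);H,S,V=hsv[...,0],hsv[...,1],hsv[...,2];c=cloud(s)
    m=(s['range_z']>0)&((H<9)|(H>174))&(S>120)&(V>40)&(abs(c[...,0]-.43)<.11)&(abs(c[...,1]+.18)<.11)&(c[...,2]<.03)
    p=c[m]; print(n,len(p),p.min(0).round(3),p.max(0).round(3))
    d=np.hypot(p[:,0]-.43,p[:,1]+.181); print('z by radius',[(r_,(np.median(p[abs(d-r_/1e3)<.004][:,2])*1e3).round(1)) for r_ in(35,45,50,55,65,75,82) if (abs(d-r_/1e3)<.004).sum()>5])
E
python3 tool.py
```

```text
clock: 32.23
eef_pos: [0.4315, -0.1822, 0.1102]
orientation: [179.9, 0.3, 101.0]
contact_force: [1.0, -0.7, -0.5]
grip_width: 0.0547
t [  2.2  -1.4 128.7] a [ 0.1  0.3 -0.3] | 32.2333 [-31.   4. -28.  57.  -0.  48.] F [ 1.  -0.7 -0.5]
wrist 11325 [ 0.348 -0.245  0.003] [ 0.515 -0.099  0.019]
z by radius [(35, np.float64(6.2)), (45, np.float64(6.2)), (50, np.float64(8.7)), (55, np.float64(10.7)), (65, np.float64(12.4)), (75, np.float64(14.9)), (82, np.float64(16.5))]
side 1241 [ 0.347 -0.265 -0.003] [ 0.512 -0.104  0.025]
z by radius [(35, np.float64(5.4)), (45, np.float64(5.7)), (50, np.float64(6.8)), (55, np.float64(10.1)), (65, np.float64(12.5)), (75, np.float64(14.4)), (82, np.float64(16.7))]
roll in tool: circle ((5.226251602172852, 0.02106572687625885), 79.7244873046875) top [ -1.4  -0.3 -58.5]
finger -1 599 tip z -31.3 inner 26.9
finger 1 658 tip z -31.2 inner 27.3
[ 0.4293 -0.1793  0.1078] 0.05463072850366916 [0.3 0.7 0.1]
```

```bash
python3 -m crank '[{"tx":0,"ty":0,"tz":15,"ax":0,"ay":0,"az":0,"gripper":130},{"tx":0,"ty":0,"tz":40,"ax":0,"ay":0,"az":0,"gripper":130},{"tx":0,"ty":0,"tz":65,"ax":0,"ay":0,"az":0,"gripper":130},{"tx":0,"ty":0,"tz":85,"ax":0,"ay":0,"az":0,"gripper":130},{"tx":0,"ty":0,"tz":100,"ax":0,"ay":0,"az":0,"gripper":130}]'
python3 -m crank '[{"tx":0,"ty":0,"tz":5,"ax":0,"ay":0,"az":0,"gripper":130},{"tx":0,"ty":0,"tz":10,"ax":0,"ay":0,"az":0,"gripper":130},{"tx":0,"ty":0,"tz":15,"ax":0,"ay":0,"az":0,"gripper":130},{"tx":0,"ty":0,"tz":18,"ax":0,"ay":0,"az":0,"gripper":130},{"tx":0,"ty":0,"tz":20,"ax":0,"ay":0,"az":0,"gripper":130}]'
python3 tool.py
```

```text
clock: 32.8
eef_pos: [0.4304, -0.1779, 0.0077]
orientation: [-179.8, 0.0, 101.2]
contact_force: [-0.6, 0.5, -0.0]
grip_width: 0.0542
clock: 33.22
eef_pos: [0.4311, -0.1796, -0.0108]
orientation: [-179.9, 0.2, 101.2]
contact_force: [0.2, -0.1, -0.4]
grip_width: 0.0548
roll in tool: circle ((19.166194915771484, 0.03410148620605469), 71.02715301513672) top [ 50.6   0.6 -26.6]
finger -1 392 tip z -32.3 inner 27.4
finger 1 490 tip z -32.4 inner 28.6
[ 0.4308 -0.1795 -0.0111] 0.05475634503188616 [-0.2 -0.6 -0.6]
```

Lower in 1–2 mm steps until contact.

```bash
python3 -m crank '[{"tx":0,"ty":0,"tz":1,"ax":0,"ay":0,"az":0,"gripper":130},{"tx":0,"ty":0,"tz":2,"ax":0,"ay":0,"az":0,"gripper":130},{"tx":0,"ty":0,"tz":3,"ax":0,"ay":0,"az":0,"gripper":130},{"tx":0,"ty":0,"tz":4,"ax":0,"ay":0,"az":0,"gripper":130},{"tx":0,"ty":0,"tz":4.5,"ax":0,"ay":0,"az":0,"gripper":130}]'
python3 -m crank '[{"tx":0,"ty":0,"tz":0,"ax":0,"ay":0,"az":0,"gripper":130},{"tx":0,"ty":0,"tz":0.3,"ax":0,"ay":0,"az":0,"gripper":130},{"tx":0,"ty":0,"tz":0.6,"ax":0,"ay":0,"az":0,"gripper":130},{"tx":0,"ty":0,"tz":0.9,"ax":0,"ay":0,"az":0,"gripper":130},{"tx":0,"ty":0,"tz":1.2,"ax":0,"ay":0,"az":0,"gripper":130}]'
```

```text
clock: 33.68
eef_pos: [0.4303, -0.1795, -0.0158]
orientation: [-179.9, 0.1, 101.1]
contact_force: [1.2, -0.1, -0.8]
grip_width: 0.0543
clock: 34.1
eef_pos: [0.4303, -0.1794, -0.017]
orientation: [-179.9, 0.1, 101.1]
contact_force: [0.3, -0.6, -0.6]
grip_width: 0.0546
```

```bash
python3 -m crank '[{"tx":0,"ty":0,"tz":0.3,"ax":0,"ay":0,"az":0,"gripper":130},{"tx":0,"ty":0,"tz":0.6,"ax":0,"ay":0,"az":0,"gripper":130},{"tx":0,"ty":0,"tz":0.9,"ax":0,"ay":0,"az":0,"gripper":130},{"tx":0,"ty":0,"tz":1.2,"ax":0,"ay":0,"az":0,"gripper":130},{"tx":0,"ty":0,"tz":1.2,"ax":0,"ay":0,"az":0,"gripper":130}]'
python3 -m crank '[{"tx":0,"ty":0,"tz":0.3,"ax":0,"ay":0,"az":0,"gripper":130},{"tx":0,"ty":0,"tz":0.6,"ax":0,"ay":0,"az":0,"gripper":130},{"tx":0,"ty":0,"tz":0.9,"ax":0,"ay":0,"az":0,"gripper":130},{"tx":0,"ty":0,"tz":1,"ax":0,"ay":0,"az":0,"gripper":130},{"tx":0,"ty":0,"tz":1,"ax":0,"ay":0,"az":0,"gripper":130}]'
```

```text
clock: 34.52
eef_pos: [0.4303, -0.1794, -0.0183]
orientation: [-179.9, 0.1, 101.1]
contact_force: [-0.2, -0.2, 0.2]
grip_width: 0.0541
clock: 34.93
eef_pos: [0.4303, -0.1794, -0.019]
orientation: [-179.9, 0.1, 101.1]
contact_force: [-0.3, 0.4, 3.4]
grip_width: 0.0543
```

Contact on the plate (3.4 N at the expected height). I release and rise.

```bash
python3 -m crank '[{"tx":0,"ty":0,"tz":0,"ax":0,"ay":0,"az":0,"gripper":85},{"tx":0,"ty":0,"tz":0,"ax":0,"ay":0,"az":0,"gripper":70},{"tx":0,"ty":0,"tz":0,"ax":0,"ay":0,"az":0,"gripper":50},{"tx":0,"ty":0,"tz":0,"ax":0,"ay":0,"az":0,"gripper":45},{"tx":0,"ty":0,"tz":0,"ax":0,"ay":0,"az":0,"gripper":45}]'
python3 -m crank '[{"tx":0,"ty":0,"tz":-8,"ax":0,"ay":0,"az":0,"gripper":45},{"tx":0,"ty":0,"tz":-20,"ax":0,"ay":0,"az":0,"gripper":45},{"tx":0,"ty":0,"tz":-45,"ax":0,"ay":0,"az":0,"gripper":45},{"tx":0,"ty":0,"tz":-80,"ax":0,"ay":0,"az":0,"gripper":45},{"tx":0,"ty":0,"tz":-120,"ax":0,"ay":0,"az":0,"gripper":45}]'
python3 -m crank '[{"tx":0,"ty":0,"tz":-30,"ax":0,"ay":0,"az":0,"gripper":45},{"tx":0,"ty":0,"tz":-60,"ax":0,"ay":0,"az":0,"gripper":45},{"tx":0,"ty":0,"tz":-90,"ax":0,"ay":0,"az":0,"gripper":45},{"tx":0,"ty":0,"tz":-110,"ax":0,"ay":0,"az":0,"gripper":45},{"tx":0,"ty":0,"tz":-110,"ax":0,"ay":0,"az":0,"gripper":45}]'
python3 lid.py | head -1
python3 - <<'E'
from h import *
w=snap('wrist');a=snap('scene');b=snap('side');print(monitor.observe()['eef_pos'],monitor.observe()['contact_force'].round(1))
def hs(s): h=cv2.cvtColor(s['img'],cv2.COLOR_RGB2HSV).astype(int); return h[...,0],h[...,1],h[...,2]
for n,s in(('wrist',w),('scene',a),('side',b)):
    c=cloud(s);H,S,V=hs(s);ok=s['range_z']>0
    m=ok&(np.hypot(c[...,0]-.43,c[...,1]+.181)<.055)&(c[...,2]>.012)&(c[...,2]<.07)&(H>8)&(H<28)&(S>70)
    if m.sum()>5: p=c[m]; print(n,'roll',m.sum(),np.percentile(p,[2,50,98],axis=0).round(3).tolist())
    m=ok&((H<9)|(H>174))&(S>120)&(abs(c[...,0]-.43)<.12)&(abs(c[...,1]+.18)<.1)&(c[...,2]<.03)
    if m.sum()>50: p=c[m];print(n,'plate',p.min(0).round(3),p.max(0).round(3))
    # turner: grey/brown above board
    d=c-BC;X=d@BL*1e3;Y=d@BN*1e3;Z=c[...,2]*1e3
    m=ok&(abs(X)<190)&(abs(Y)<90)&(Z>13)&(Z<110)&(S<45); m2=ok&(abs(X)<190)&(abs(Y)<90)&(Z>24)&(Z<110)
    for nm,k in(('blade/steel',m),('raised',m2)):
        if k.sum()>20: print(n,nm,k.sum(),'X',np.percentile(X[k],[1,99]).round(),'Y',np.percentile(Y[k],[1,99]).round(),'Z',np.percentile(Z[k],[1,50,99]).round())
    # hanging skimmer, whisk
    g=ok&((H<14)|(H>170))&(S>80)&(V<130)&(c[...,2]>.14)&(c[...,2]<.23)
    for y in(-130,130):
        q=c[g&(np.hypot(*(c[...,:2]-rk(7,y,0)[:2]).transpose(2,0,1))<.04)]
        if len(q)>5: print(n,'tool at',y,len(q),np.median(q,0).round(3))
E
```

```text
clock: 35.35
eef_pos: [0.4303, -0.1794, -0.0193]
orientation: [-179.9, 0.1, 101.1]
contact_force: [-0.0, 0.0, -0.1]
grip_width: 0.07
clock: 35.77
eef_pos: [0.4287, -0.1781, 0.101]
orientation: [-179.7, -0.1, 101.1]
contact_force: [0.8, 0.2, 0.4]
grip_width: 0.07
clock: 36.18
eef_pos: [0.4339, -0.1807, 0.2168]
orientation: [179.7, 0.5, 101.1]
contact_force: [1.4, -0.2, -0.2]
grip_width: 0.0706
lid [[(110, 412), (0, 132), (-3, 121), (-6, 92)], [(-6, 65), (-3, 65), (0, 62), (2, 5)]]
[ 0.42959053 -0.17823284  0.20922205] [-0.4  0.1  0.5]
wrist roll 1390 [[0.406, -0.205, 0.022], [0.431, -0.178, 0.037], [0.457, -0.156, 0.042]]
wrist plate [ 0.349 -0.266  0.004] [ 0.515 -0.098  0.019]
wrist blade/steel 4741 X [-101.  126.] Y [-87.  36.] Z [20. 23. 99.]
wrist raised 2764 X [-103.   75.] Y [-88.  13.] Z [24. 61. 99.]
wrist tool at 130 1573 [ 0.647 -0.21   0.178]
scene roll 158 [[0.402, -0.223, 0.012], [0.439, -0.174, 0.031], [0.458, -0.152, 0.041]]
scene plate [ 0.35  -0.262  0.002] [ 0.507 -0.109  0.018]
scene blade/steel 533 X [-101.  125.] Y [-85.  49.] Z [15. 21. 95.]
scene raised 260 X [-103.  104.] Y [-88.  37.] Z [24. 54. 97.]
scene tool at -130 57 [ 0.47  -0.38   0.186]
scene tool at 130 96 [ 0.662 -0.208  0.192]
side roll 282 [[0.402, -0.21, 0.012], [0.425, -0.188, 0.034], [0.466, -0.156, 0.043]]
side plate [ 0.348 -0.265 -0.002] [ 0.513 -0.1    0.024]
side blade/steel 23 X [-105.  127.] Y [-89.  19.] Z [ 16.  22. 104.]
side raised 76 X [-168.  155.] Y [-89.  65.] Z [ 24.  25. 103.]
side tool at -130 124 [ 0.454 -0.392  0.202]
side tool at 130 123 [ 0.649 -0.22   0.193]
```

```bash
python3 - <<'E'
from h import *
w=load('wrist');c=cloud(w);d=c-BC;X=d@BL*1e3;Y=d@BN*1e3;Z=c[...,2]*1e3
k=(w['range_z']>0)&(X>-140)&(X<-20)&(Y>-130)&(Y<20)&(Z>45)&(Z<110)
print('handle+loop',k.sum(),'X',np.percentile(X[k],[1,99]).round(),'Y',np.percentile(Y[k],[1,99]).round(),'Z',np.percentile(Z[k],[1,99]).round())
k=(w['range_z']>0)&(X>40)&(X<135)&(abs(Y)<60)&(Z>19)&(Z<26)&(cv2.cvtColor(w['img'],cv2.COLOR_RGB2HSV)[...,1]<45)
print('blade Z',np.percentile(Z[k],[2,50,98]).round(1))
o=monitor.observe();print(o['clock'],o['contact_force'].round(1),np.abs(o['dq']).max().round(2))
ticket.sign_off()
E
```

```text
handle+loop 1533 X [-103.  -21.] Y [-96. -36.] Z [ 57. 100.]
blade Z [20.1 22.4 24.6]
36.4333 [-0.4  0.1  0.5] 0.38
the job is handed in; nothing more can be done
```

The roll is on the earthenware plate and the job is handed in at 36.4 s of the 72 s allowed. I took the turner off the middle hook, levered the lid up and pushed it well back. I then laid the turner on the board, lifted the roll out and set it down.

**Last checks that came out well**
- **Roll:** it stands upright at the middle of the plate, with its top at 42 mm (41 expected). I felt a light 3.4 N contact with the plate before releasing.
- **Plate, skimmer and whisk:** the plate is where it was, and the skimmer and whisk still hang on their hooks.
- **Lid:** it reads about 108–110° in the scene camera. The last side view of it was blocked by the arm, but both cameras agreed just after the push.
- **Turner:** the blade lies nearly level on the board, its top surface at 20–25 mm.
- **Robot:** at hand-in the gripper was clear of everything and the force reading was near zero.

**What went less well**
- **Turner position:** it lies askew. The blade is fully on the board, but the raised loop end sticks out about 20 mm past the board's edge, in the air.
- **First turner grasp:** too shallow, so the grip slipped out and the turner swung on its hook.
- **First roll grasp:** failed. The fingertips end about 23–31 mm behind the reported tool point (TCP), which I found only from the last wrist picture.
- **Box contact:** during the roll attempts the wrist force twice read about 43 N. The first time was most likely the fingertips on the roll, the second the gripper's knuckle on the box rim. The second may exceed the 40 N limit for the gripper's body.
- **Not re-measured at the end:** the mug, jar, booklet and loose rolls. I know of no contact with them.

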